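# Put the carrom score slate away in its bolted case

### The job

Put the score slate away in the wooden carrom case. First draw the case's bolt fully back and push the sliding lid fully open; then, since the slate lies too flat and hemmed in to be gripped, push it along the marble until its left end sticks well out over the table's free left edge, take it by that overhanging end, and set it down, not drop it, flat inside the case with its writing side still up. Leave the case open, and do not shift or tip the other things on the table.

Things in the scene. Friction and masses are not known exactly. Their poses are not given: they have to be found in the camera images.
- table_edge (a point): A point on the free left edge of the marble table, at its top. The edge is straight along world x: the marble (30 mm thick, top at z = 0) ends at y = 0.28 for x from -0.25 to 0.90; beyond it there is only the floor, 0.75 m below.
- slate: Score slate: thin flat dark panel in a pale wooden frame, 60 (its x) by 160 (its y) by 4 mm thick, 90 to 140 g, square edges. Origin: centre of the underside, z out of the writing side. It starts flat on the marble, y roughly towards the left edge, plates on one side of it and latch box on the other, 13 to 28 mm away at the nearest; about 60 mm free behind its right end. Friction about 0.6.
- slate_left_end (a point): Middle of the slate's end that looks to the table's left edge (local y = +80 mm, half thickness). It starts 60 to 135 mm short of the edge.
- slate_right_end (a point): Middle of the slate's other end (local y = -80 mm, half thickness).
- case: Wooden case of the carrom set, fixed to the table, 210 (its x) by 240 (its y) by 56 mm high. Origin: centre of the underside; at yaw 0 its axes are the world's. Local x -105 to -37 mm is a closed compartment with a flat top that carries the bolt; the rest is the bay under the sliding lid, with walls to z 56 mm (a block to z 45 mm, under the lid, at its right end).
- bay_middle (a point): Middle of the bay's floor, as far as the open lid uncovers it (case x +30, y +17, z 20 mm). The bay is flat plywood with a pattern of flush wooden discs; inside it spans case x -37 to +97 mm (128 mm clear between the groove lips at the top) and case y -90 to +112 mm; with the lid fully open it is uncovered over case y -78 to +112 mm.
- bolt (a joint): Sliding bolt of the case: 0 = shot (its tongue lies between two lugs on the lid and stops the lid), grows as it is drawn along the case's local -x, 0.028 m = fully back; the tongue is clear of the lugs from 0.017 m. Friction about 2 N, no spring; it starts within 3 mm of shot.
- bolt_knob (a point): Centre of the top of the bolt's knob: a dark steel block 14 (case x) by 24 mm (case y), from z 66 to z 90 mm; with the bolt shot it is at case x -65, y 0 mm. Next to it the lid's lugs, at case x -33 to -13 mm, are 67 mm high, and the bolt's guides, at case x -105 to -98 and -51 to -44 mm, are 71 mm high.
- lid (a joint): Sliding lid of the case: 0 = shut, grows as it slides along the case's local -y, 0.19 m = fully open against its stop. Friction about 2 N, no spring. The lid is 137 by 231 mm and its top is at z 52 mm; when open it reaches 190 mm past the case's right end.
- lid_batten (a point): Centre of the top of the wooden pull batten across the lid: 80 mm (case x) by 14 mm (case y) by 16 mm tall, standing from z 52 to z 68 mm. With the lid shut it is at case x +30, y +85 mm; it moves with the lid.
- plates: Stacked pair of cream melamine plates, 150 mm across, 23 mm high, foot 98 mm across. Origin: centre of the underside. Bystander beside the slate.
- latch_box: Pale plastic box with a press-button latch, 140 by 140 mm, 50 mm high. Origin: centre of the underside. Bystander beside the slate.
- mug: Ceramic mug in mustard yellow, 82 mm across, 92 mm high, handle at its +y reaching 78 mm from the axis. Origin: centre of the underside. Bystander; stands beyond the case or between the case and the robot.
- tumbler: Steel tumbler, 74 mm across the rim, 100 mm high. Origin: centre of the underside. Bystander; stands beyond the case or between the case and the robot.
- striker: Green acrylic striker, a disc 41 mm across and 10 mm thick, lying on top of the case's closed compartment, at case z 56 mm, between the bolt and the left end. Origin: centre of the underside. Bystander.
- powder_bottle: White plastic powder bottle with a grey cap, 62 mm across, 104 mm high. Origin: centre of the underside. Bystander; stands beyond the case or between the case and the robot.

How it is judged:
On the way, in this order (a step that is already met when the one before it is completed fails the run):
1. the bolt is drawn back clear of the lid (value of joint bolt above 0.017 m), for 0.2 s.
2. the lid is slid fully open (at least 175 of 190 mm) (value of joint lid above 0.175 m), for 0.2 s.
3. the slate, still lying flat on the marble, sticks out at least 30 mm past the table's left edge (world y of any of slate_left_end, slate_right_end above 0.31 m and angle between slate's own z axis and vertical below 0.06 rad and height (world z) of slate between -0.005 and 0.005 m), for 0.2 s.
4. the slate is lifted clear of the table (height (world z) of slate above 0.03 m), for 0.1 s.
At the end, for the whole second after the job is handed in: The slate lies released and at rest on the floor of the case's bay, flat within 0.06 rad, writing side up, its centre within 42 mm across and 45 mm along of the bay's middle; the lid is still open (at least 175 mm) and the bolt still drawn (at least 17 mm) (z of slate in the frame of case between 0.015 and 0.026 m and x of slate in the frame of case between -0.012 and 0.072 m and y of slate in the frame of case between -0.04 and 0.05 m and angle between slate's own z axis and vertical below 0.06 rad and linear speed of slate below 0.02 m/s and value of joint lid above 0.175 m and value of joint bolt above 0.017 m); the robot touches nothing.
It fails at once if the plates or the latch box is shifted more than 30 mm or tipped (distance of any of plates, latch_box from where it was at the start of the episode above 0.03 m or angle between any of plates, latch_box's own z axis and vertical above 0.35 rad).
It fails at once if the mug or the tumbler is shifted more than 30 mm or tipped (distance of any of mug, tumbler from where it was at the start of the episode above 0.03 m or angle between any of mug, tumbler's own z axis and vertical above 0.35 rad).
It fails at once if the striker or the powder bottle is shifted more than 30 mm or tipped (distance of any of striker, powder_bottle from where it was at the start of the episode above 0.03 m or angle between any of striker, powder_bottle's own z axis and vertical above 0.35 rad).
It fails at once if the slate is dropped or flung: it moves faster than 0.8 m/s with no finger on it (linear speed of slate above 0.8 m/s and contact force between the fingers and slate below 0.05 N).
It also fails if it takes over 67 s, if anything falls off the work surface, if the arm or the gripper's body presses on something with over 40 N, if the wrist force passes 120 N, or if a joint passes its speed limit or range.

### The arm

A 7-joint arm with a two-finger parallel gripper is mounted at the origin on the work surface. World frame = base frame: x ahead of the robot, y to its left, z up, the work surface at z = 0. Lengths are in m, angles in rad, forces in N, time in s.
With the tool pointing down it reaches from about 0.4 to 0.85 m from the base axis. Payload 10.4 kg.
Tool frame: the origin (TCP) lies between the finger pads; the fingertips stand tip_extent ahead of it and the grasp point (between the pads) lies 2 mm behind it (tip_extent is the distance from the TCP to the fingertips, in m); z points along the fingers, y is the direction in which the jaws open and shut (so a half turn about z gives the same grasp; the last joint's range is limited). The gripper opens to 87 mm and grips with 3 to 60 N. Pads are 19 mm wide; open, the fingers measure 117 mm over their backs; the gripper's body (75 mm by 190 mm) begins 51 mm behind the grasp point.
Start: joints at [-1.366, 0.332, -0.065, 1.46, 0.022, 1.35, -0.088], TCP at [0.141, 0.609, 0.24] pointing down, gripper open.
Joint ranges: [-2.6, 2.6], [-0.5, 2.12], [-1.47, 1.34], [0.16, 2.42], [-1.27, 4.41], [0.06, 2.06], [-2.6, 2.6]. Speed limits (rad/s): [2.22, 2.22, 2.79, 2.79, 3.14, 3.14, 3.14].

### API

Orientations are given as a unit quaternion [x, y, z, w].
In Python, from bench import read_state, camera, camera_params, close_job, tip_extent gives the robot as it stands. The module is installed in compiled form; this text tells all that it offers.
- The arm moves only by the tool send_rows, never from a script. Its argument "steps" is a list of rows, each a list of 7 numbers: the turn, a rotation vector about the tool's x, y, z in degrees, then the shift along the tool's x, y, z in m, then the gripper's target within -1 to 1 (shut at 1, half-way at 0, fully open at -1). In form: [[ax, ay, az, x, y, z, jaw], ...]. A call has exactly 10 rows; each row shifts and turns the pose as measured when the row begins, along the tool's axes as they then stand; what a row does not reach is not made up. A row lasts 1/10 s, in which the tool goes at most 50 mm and 8.59 degrees, less where a joint would pass 70% of its speed; a pose out of reach is approached as far as the arm can. A call with a gripper value outside its range is refused whole. The fingers move at their own pace and stop on an object; "force" is the grip in N (left out, the last holds). Time passes only in rows, so rows that do not move let the fingers close, or fill a call up. It gives the time, the measured TCP pose, the force and the opening at its end, in the units of the state.
- read_state(): the state, without advancing time (a new reading comes with each control period).
- camera(name): name is "side" or "top"; returns (picture, depth): 480x640x3 uint8, blue, green, red; 480x640 float32, m along the optical axis (not along the pixel's ray), 0 where there is no reading.
- camera_params(name): a dict with "camera_matrix" (3x3 intrinsics, pixels), "world_from_camera" (4x4, takes a point from camera to world coordinates). Camera axes: x right, y down, z forward; pixel columns grow to the right and rows downward; lengths in m; the calibration is good to about 2 mm. A picture is of the moment at which its call begins. camera_params takes no time and is no camera call.
- close_job(): hands the job in, once; it reports no verdict.
The state is a dict: "time": time; "joint_positions": joint angles; "joint_vel": joint speeds; "joint_torque": joint torques, N m; "ee_pos": TCP position; "eef_rot": TCP orientation; "ft_force": force on the tool from outside, world axes, zero at the start; "torque": the same for the moment, N m; "width": finger opening in m.
Only numpy, scipy, OpenCV 4.12 (cv2) and the standard library are available. Lean on these libraries where they do the work, as an engineer would, in place of code of your own. Each camera call takes 0.05 s, during which the arm holds its last target.

## Working session

There is one attempt and no reset: what is moved stays moved. The work goes in short steps, Python scripts to look and compute and a tool call to move; the robot and the scene stay as the last step left them, time stands still between calls to the robot, and variables do not carry over. Pictures are saved under pics/ and viewed, and the job is handed in when it is done.

Besides the shell and the picture viewer there is one more tool, called as name(argument=value, ...) on one line, values as JSON. send_rows: Moves the arm, as the interface text tells. Its arguments: {"type":"object","properties":{"steps":{"type":"array"},"force":{"type":"number"}},"required":["steps"]}

```bash
mkdir -p pics; ls; python3 - <<'E'
from bench import *
import cv2,numpy as np
np.set_printoptions(precision=4,suppress=True)
print(read_state(), tip_extent if not callable(tip_extent) else tip_extent())
for n in("side","top"):
    im,d=camera(n); cv2.imwrite(f"pics/{n}0.png",im); np.savez(f"{n}0.npz",im=im,d=d)
    p=camera_params(n); print(n,np.array(p["camera_matrix"]),np.array(p["world_from_camera"]))
E
```

```text
pics
{'time': 0.0, 'joint_positions': array([-1.3656,  0.3329, -0.0647,  1.461 ,  0.0216,  1.3499, -0.0885]), 'joint_vel': array([ 0.0017,  0.0002,  0.0001,  0.0006,  0.0005, -0.0002,  0.0004]), 'joint_torque': array([ -0.0006, -62.3261,   0.0243, -38.9888,  -0.0615,   0.0402,
         0.0001]), 'ee_pos': array([0.1411, 0.6085, 0.2388]), 'eef_rot': array([ 0.1137,  0.9935, -0.0007, -0.    ]), 'ft_force': array([-0.7758, -0.3355,  0.2789]), 'torque': array([-0.0108, -0.0374,  0.0073]), 'width': 0.08712232113514476} 0.017
side [[499.7285   0.     312.2071]
 [  0.     499.7285 235.3959]
 [  0.       0.       1.    ]] [[ 0.9836 -0.1345  0.1198  0.4114]
 [-0.1792 -0.6629  0.7269 -0.9132]
 [-0.0184 -0.7365 -0.6762  0.833 ]
 [ 0.      0.      0.      1.    ]]
top [[474.69     0.     322.4533]
 [  0.     474.69   237.1373]
 [  0.       0.       1.    ]] [[ 0.0169 -0.9858  0.167   0.3373]
 [-0.9998 -0.0175 -0.0019 -0.0719]
 [ 0.0047 -0.167  -0.986   1.2227]
 [ 0.      0.      0.      1.    ]]
```

View pics/top0.png

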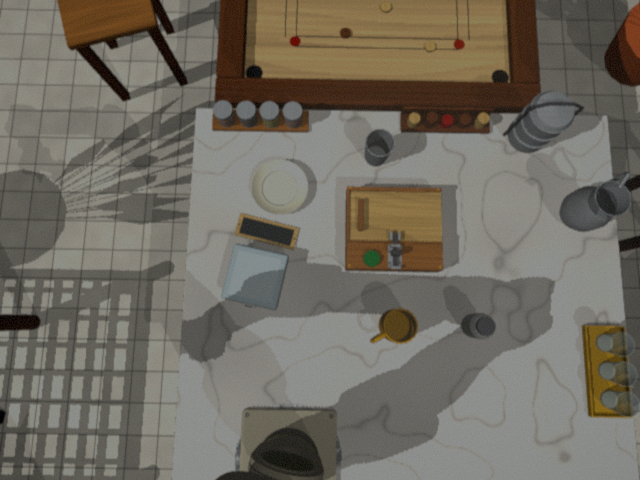

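View pics/side0.png

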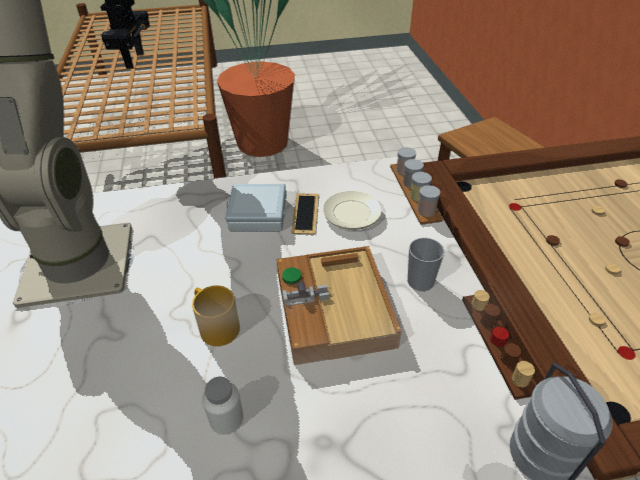

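The top view shows the plates at (280,187), slate (268,231), latch box (255,276), case (394,228) with the bolt at (396,250), striker (373,258), mug (398,325), bottle (480,325) and tumbler (378,147). I'll zoom in and measure.

```bash
cat > h.py <<'E'
from bench import *
import cv2,numpy as np
np.set_printoptions(precision=4,suppress=True)
def look(n,tag):
    im,d=camera(n); cv2.imwrite(f"pics/{n}{tag}.png",im); np.savez(f"{n}{tag}.npz",im=im,d=d); return im,d
def load(n,tag):
    z=np.load(f"{n}{tag}.npz"); return z["im"],z["d"]
def par(n):
    p=camera_params(n); return np.array(p["camera_matrix"]),np.array(p["world_from_camera"])
def cloud(n,d):
    K,T=par(n); v,u=np.mgrid[0:480,0:640]
    P=np.stack([(u-K[0,2])/K[0,0]*d,(v-K[1,2])/K[1,1]*d,d],-1)
    W=P@T[:3,:3].T+T[:3,3]; W[d<=0]=np.nan; return W
def px2plane(n,uv,z):
    K,T=par(n); uv=np.atleast_2d(uv).astype(float)
    r=np.stack([(uv[:,0]-K[0,2])/K[0,0],(uv[:,1]-K[1,2])/K[1,1],np.ones(len(uv))],-1)@T[:3,:3].T
    return T[:3,3]+r*((z-T[2,3])/r[:,2])[:,None]
def crop(im,u0,u1,v0,v1,s,name):
    cv2.imwrite(f"pics/{name}.png",cv2.resize(im[v0:v1,u0:u1],None,fx=s,fy=s,interpolation=cv2.INTER_CUBIC))
E
python3 - <<'E'
from h import *
im,d=load("top",0); crop(im,215,455,120,300,3.3,"ct0")
im2,d2=load("side",0); crop(im2,215,415,170,370,3,"cs0")
W=cloud("top",d);W2=cloud("side",d2)
for n,(u,v) in dict(plates=(280,187),slate=(268,231),box=(255,276),lid=(400,210),knob=(397,247),batten=(362,213),comp=(430,258),striker=(373,258),table=(330,300),mug=(398,325),bottle=(480,325),tumb=(378,135)).items(): print(n,W[v,u])
for n,(u,v) in dict(slate=(306,213),lid=(350,300),batten=(340,259),striker=(292,275),table=(330,390)).items(): print('s',n,W2[v,u])
E
```

```text
plates [0.6749 0.0401 0.0095]
slate [0.5577 0.0683 0.0023]
box [0.4355 0.0906 0.0519]
lid [ 0.6091 -0.2693  0.0498]
knob [ 0.5114 -0.2577  0.0689]
batten [ 0.5965 -0.1718  0.0639]
comp [ 0.4872 -0.3412  0.0566]
striker [ 0.483  -0.1986  0.0696]
table [ 0.3819 -0.0963 -0.0017]
mug [ 0.322  -0.2684  0.007 ]
bottle [ 0.3264 -0.4442  0.101 ]
tumb [ 0.8008 -0.2119  0.0678]
s slate [0.5583 0.068  0.0016]
s lid [ 0.5901 -0.2787  0.0518]
s batten [ 0.5925 -0.1747  0.0661]
s striker [ 0.484  -0.2001  0.0653]
s table [ 0.5158 -0.4378 -0.0014]
```

View pics/ct0.png

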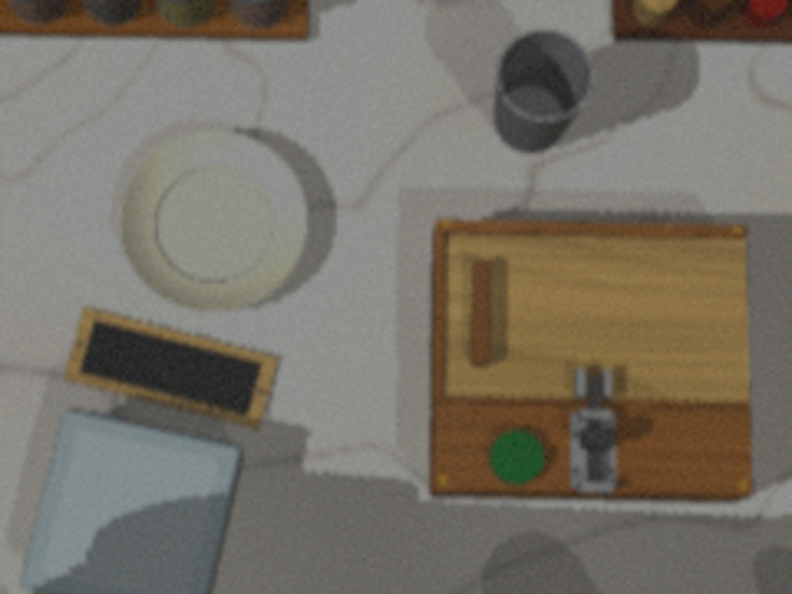

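View pics/cs0.png

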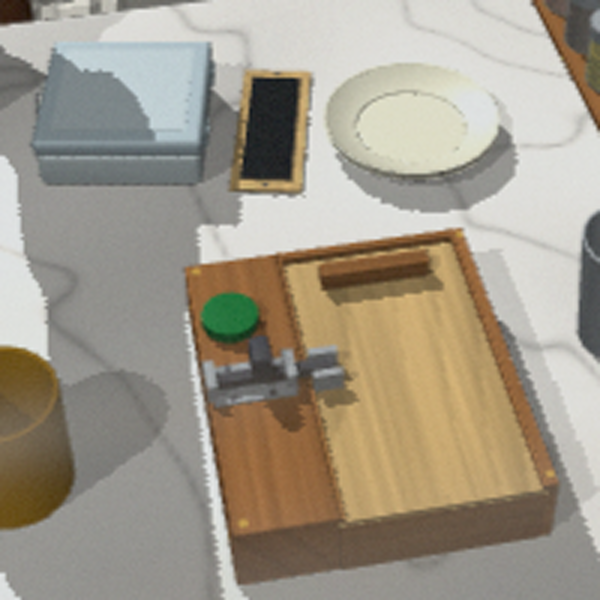

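```bash
python3 - <<'E'
from h import *
s=3.3
ct=np.array([[90,308],[280,355],[260,428],[65,380]])/s+[215,120]
print('slate top',px2plane("top",ct,0.004))
cs=np.array([[247,70],[313,73],[302,192],[232,188]])/3+[215,170]
print('slate side',px2plane("side",cs,0.004))
cc=np.array([[437,220],[747,228],[750,493],[432,493]])/s+[215,120]
print('case top',px2plane("top",cc,0.056))
cc=np.array([[186,268],[462,231],[556,488],[236,527]])/3+[215,170]
print('case side',px2plane("side",cc,0.056))
# cloud-based: case top extents z 0.045..0.06
for n in("top","side"):
    im,d=load(n,0);W=cloud(n,d)
    m=(W[...,2]>.047)&(W[...,2]<.06)&(W[...,0]>.42)&(W[...,0]<.75)&(W[...,1]<-.1)&(W[...,1]>-.45)
    p=W[m][:,:2].astype(np.float32); r=cv2.minAreaRect(p);print(n,'case rect',r,m.sum())
    m=(W[...,2]>.075)&(W[...,0]>.45)&(W[...,0]<.7)&(W[...,1]<-.2)&(W[...,1]>-.34)
    print('knob',m.sum(),W[m].mean(0) if m.any() else '',W[m].min(0) if m.any() else '',W[m].max(0)if m.any() else '')
    hsv=cv2.cvtColor(im,cv2.COLOR_BGR2HSV)
    m=(W[...,0]>.47)&(W[...,0]<.66)&(W[...,1]>-.06)&(W[...,1]<.2)&(W[...,2]<.012)
    dark=m&(im.max(-1)<55); 
    wood=m&(hsv[...,1]>90)&(hsv[...,2]>80)
    mm=((dark|wood)*255).astype(np.uint8); k,l,st,c=cv2.connectedComponentsWithStats(mm)
    i=1+np.argmax(st[1:,4]); ys,xs=np.where(l==i); P=px2plane(n,np.stack([xs,ys],1),.004)[:,:2].astype(np.float32)
    print('slate rect',cv2.minAreaRect(P),st[i])
    # high objects
    for nm,(x0,x1,y0,y1) in dict(mug=(.24,.42,-.36,-.15),bottle=(.24,.42,-.52,-.38),tumb=(.72,.9,-.3,-.12)).items():
        q=(W[...,0]>x0)&(W[...,0]<x1)&(W[...,1]>y0)&(W[...,1]<y1)&(W[...,2]>.02)
        print(nm,W[q].min(0),W[q].max(0),np.median(W[q],0))
    q=(W[...,0]>.3)&(W[...,0]<.58)&(W[...,1]>-.0)&(W[...,1]<.2)&(W[...,2]>.04)
    if q.any(): print('box',cv2.minAreaRect(W[q][:,:2].astype(np.float32)))
    q=(W[...,0]>.58)&(W[...,0]<.78)&(W[...,1]>-.08)&(W[...,1]<.15)&(W[...,2]>.008)&(W[...,2]<.03)
    print('plate',cv2.minEnclosingCircle(W[q][:,:2].astype(np.float32)),W[q][:,2].max())
E
```

```text
slate top [[ 0.6033  0.1373  0.004 ]
 [ 0.568  -0.0147  0.004 ]
 [ 0.5094 -0.0005  0.004 ]
 [ 0.5449  0.1543  0.004 ]]
slate side [[ 0.549   0.1514  0.004 ]
 [ 0.6064  0.135   0.004 ]
 [ 0.5675 -0.0187  0.004 ]
 [ 0.5119 -0.0025  0.004 ]]
case top [[ 0.666  -0.1353  0.056 ]
 [ 0.664  -0.3739  0.056 ]
 [ 0.4594 -0.3711  0.056 ]
 [ 0.4553 -0.1333  0.056 ]]
case side [[ 0.4596 -0.1388  0.056 ]
 [ 0.6667 -0.1409  0.056 ]
 [ 0.6636 -0.3785  0.056 ]
 [ 0.4611 -0.3687  0.056 ]]
top case rect ((0.6030119061470032, -0.2533176839351654), (0.24062789976596832, 0.29282790422439575), 89.62702178955078) 7026
knob 64 [ 0.4943 -0.252   0.0889] [ 0.4634 -0.2648  0.0772] [ 0.5015 -0.2401  0.0939]
slate rect ((0.5572860836982727, 0.07221537083387375), (0.15785199403762817, 0.05765465274453163), 76.26709747314453) [ 235  214   64   35 1190]
mug [ 0.279  -0.2998  0.0201] [ 0.3605 -0.193   0.0972] [ 0.3126 -0.259   0.0765]
bottle [ 0.2935 -0.4833  0.0207] [ 0.3545 -0.4257  0.1098] [ 0.3243 -0.4447  0.0866]
tumb [ 0.7317 -0.2999  0.0202] [ 0.891  -0.1755  0.1048] [ 0.7879 -0.2183  0.0651]
box ((0.433621436
[... 290 characters left out ...]
9.95574188232422) 8569
knob 88 [ 0.4956 -0.2576  0.086 ] [ 0.489  -0.2677  0.0761] [ 0.5029 -0.2426  0.0918]
slate rect ((0.5555828809738159, 0.067417211830616), (0.15772601962089539, 0.058227285742759705), 76.50128173828125) [292 194  26  40 839]
mug [ 0.2797 -0.3037  0.02  ] [ 0.3627 -0.1996  0.0939] [ 0.3209 -0.2726  0.0618]
bottle [ 0.2947 -0.4897  0.02  ] [ 0.3549 -0.4363  0.1067] [ 0.3272 -0.4755  0.081 ]
tumb [ 0.732  -0.2999  0.0201] [ 0.8925 -0.1742  0.1016] [ 0.7697 -0.2243  0.0681]
box ((0.43443265557289124, 0.09017489850521088), (0.1449144184589386, 0.14843744039535522), 78.72286987304688)
plate ((0.6729618906974792, 0.040298301726579666), 0.07586588710546494) 0.02535407060580508
```

The slate's centre is at (0.556,0.070), yaw about -13°, with its left end about 0.147. The case centre is about (0.562,-0.255), yaw about 0, and the knob is at (0.496,-0.255,0.09). I'll start moving towards the bolt.

```bash
cat >> h.py <<'E'
from scipy.spatial.transform import Rotation as Ro
DOWN=Ro.from_matrix(np.array([[-1,0,0],[0,1,0],[0,0,-1.]]))
def rel(p,R=DOWN):
    s=read_state(); Rc=Ro.from_quat(s["eef_rot"])
    print('t',round(s["time"],2),'pos',s["ee_pos"],'tip',s["ee_pos"]+tip_extent*Rc.as_matrix()[:,2],'F',s["ft_force"],'w',round(s["width"],4),'q',s["joint_positions"])
    print('tool axes rows x,y,z:',Rc.as_matrix().T.round(3).tolist())
    print('d_tool(now axes)',Rc.inv().apply(np.array(p)-s["ee_pos"]),'d_tool(goal axes)',R.inv().apply(np.array(p)-s["ee_pos"]),'rotvec deg',(Rc.inv()*R).as_rotvec(degrees=True))
    open('log.txt','a').write(repr((s["joint_positions"].tolist(),s["ee_pos"].tolist(),s["eef_rot"].tolist()))+'\n')
E
python3 -c "
from h import *
rel([.5235,-.255,.2])"
```

```text
t 0.1 pos [0.1411 0.6085 0.2388] tip [0.1411 0.6085 0.2218] F [0.5025 0.0089 0.279 ] w 0.0871 q [-1.3656  0.3328 -0.0647  1.4609  0.0216  1.3499 -0.0885]
tool axes rows x,y,z: [[-0.974, 0.226, -0.0], [0.226, 0.974, -0.001], [-0.0, -0.001, -1.0]]
d_tool(now axes) [-0.5675 -0.7548  0.0398] d_tool(goal axes) [-0.3824 -0.8635  0.0388] rotvec deg [ -0.0719  -0.0036 -13.0505]
```

send_rows(steps=[[0, 0, -6.5, -0.03, -0.03, 0, 1], [0, 0, -6.5, -0.034, -0.03, 0, 1], [0, 0, 0, -0.036, -0.03, 0, 1], [0, 0, 0, -0.036, -0.03, 0, 1], [0, 0, 0, -0.036, -0.03, 0, 1], [0, 0, 0, -0.036, -0.03, 0, 1], [0, 0, 0, -0.036, -0.03, 0, 1], [0, 0, 0, -0.036, -0.03, 0, 1], [0, 0, 0, -0.03, -0.035, 0, 1], [0, 0, 0, -0.025, -0.04, 0, 1]], force=20)

```text
time: 1.1
ee_pos: [0.4724, 0.279, 0.2341]
eef_rot: [-0.011, 1.0, -0.003, -0.003]
ft_force: [0.1, 0.9, 0.1]
width: 0.015
```

```bash
python3 -c "
from h import *
rel([.5235,-.255,.2])"
```

```text
t 1.1 pos [0.4724 0.279  0.2341] tip [0.4723 0.2789 0.2171] F [0.1293 0.9246 0.0866] w 0.015 q [-0.805   0.169   0.2115  1.6791 -0.0356  1.3051  1.0069]
tool axes rows x,y,z: [[-1.0, -0.023, 0.006], [-0.023, 1.0, -0.005], [-0.006, -0.005, -1.0]]
d_tool(now axes) [-0.039  -0.5348  0.0365] d_tool(goal axes) [-0.0511 -0.534   0.0341] rotvec deg [-0.2874 -0.3362  1.3137]
```

send_rows(steps=[[0, 0, 1.3, -0.005, -0.048, 0, 1], [0, 0, 0, -0.005, -0.048, 0, 1], [0, 0, 0, -0.005, -0.048, 0, 1], [0, 0, 0, -0.005, -0.048, 0, 1], [0, 0, 0, -0.005, -0.048, 0, 1], [0, 0, 0, -0.005, -0.048, 0, 1], [0, 0, 0, -0.005, -0.048, 0, 1], [0, 0, 0, -0.005, -0.048, 0, 1], [0, 0, 0, -0.005, -0.048, 0, 1], [0, 0, 0, -0.005, -0.048, 0, 1]])

```text
time: 2.1
ee_pos: [0.5221, -0.2186, 0.2347]
eef_rot: [0.0, 1.0, -0.003, -0.003]
ft_force: [0.4, 1.5, -0.0]
width: 0.0004
```

```bash
python3 -c "
from h import *
rel([.5235,-.255,.094])"
```

```text
t 2.1 pos [ 0.5221 -0.2186  0.2347] tip [ 0.522  -0.2186  0.2177] F [ 0.3859  1.4576 -0.0293] w 0.0004 q [-0.2255  0.227   0.6295  1.6547 -0.13    1.3088  1.9964]
tool axes rows x,y,z: [[-1.0, 0.001, 0.007], [0.001, 1.0, -0.005], [-0.007, -0.005, -1.0]]
d_tool(now axes) [-0.0024 -0.0357  0.1409] d_tool(goal axes) [-0.0014 -0.0364  0.1407] rotvec deg [-0.2958 -0.3888 -0.0319]
```

send_rows(steps=[[-0.3, -0.4, 0, -0.001, -0.018, 0.01, 1], [0, 0, 0, -0.001, -0.018, 0.02, 1], [0, 0, 0, 0, 0, 0.03, 1], [0, 0, 0, 0, 0, 0.03, 1], [0, 0, 0, 0, 0, 0.02, 1], [0, 0, 0, 0, 0, 0.015, 1], [0, 0, 0, 0, 0, 0.008, 1], [0, 0, 0, 0, 0, 0.005, 1], [0, 0, 0, 0, 0, 0.002, 1], [0, 0, 0, 0, 0, 0, 1]])

```text
time: 3.1
ee_pos: [0.5206, -0.2668, 0.0889]
eef_rot: [0.007, 1.0, -0.002, -0.001]
ft_force: [0.1, 0.0, 1.0]
width: 0.0005
```

```bash
python3 -c "
from h import *
rel([.5235,-.255,.094])
for n in('side','top'): look(n,1)
im,_=load('side',1); crop(im,230,430,160,340,4,'cs1')
"
```

```text
t 3.1 pos [ 0.5206 -0.2668  0.0889] tip [ 0.5205 -0.2669  0.0719] F [0.1122 0.011  0.9835] w 0.0005 q [-0.0986  0.4228  0.6067  1.7668 -0.2697  1.0367  2.1625]
tool axes rows x,y,z: [[-1.0, 0.014, 0.002], [0.014, 1.0, -0.004], [-0.002, -0.004, -1.0]]
d_tool(now axes) [-0.0028  0.0118 -0.0052] d_tool(goal axes) [-0.0029  0.0118 -0.0051] rotvec deg [-0.2483 -0.1058 -0.7844]
```

View pics/cs1.png

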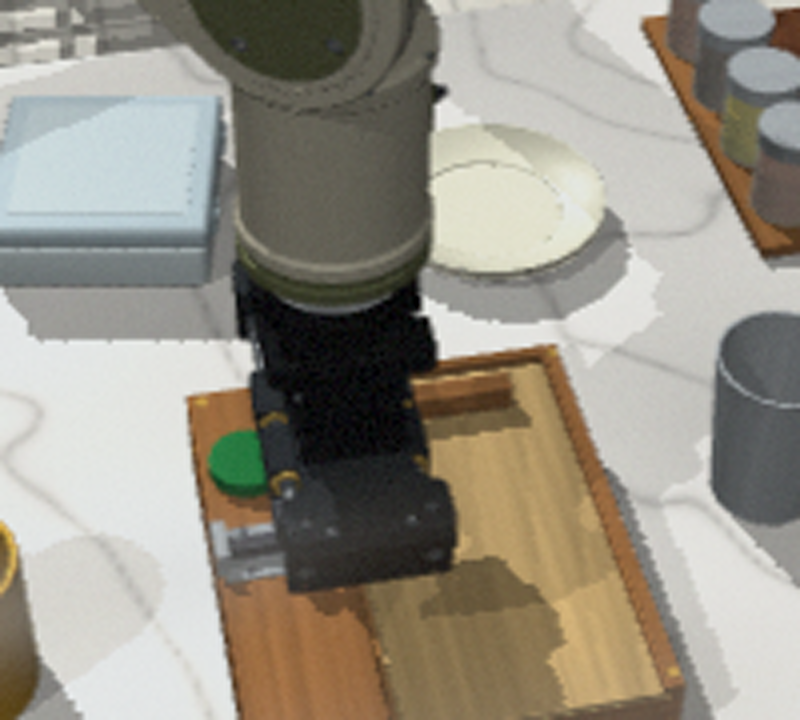

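The hand hides the knob. The tip, at z 0.072, is only just above the guides, so I'll raise it 6 mm, centre y, then push in -x.

send_rows(steps=[[0, 0, -0.8, -0.002, 0.006, -0.004, 1], [0, 0, 0, 0, 0.005, -0.003, 1], [0, 0, 0, 0.003, 0, 0, 1], [0, 0, 0, 0.004, 0, 0, 1], [0, 0, 0, 0.004, 0, 0, 1], [0, 0, 0, 0.004, 0, 0, 1], [0, 0, 0, 0.004, 0, 0, 1], [0, 0, 0, 0.004, 0, 0, 1], [0, 0, 0, 0.003, 0, 0, 1], [0, 0, 0, 0, 0, 0, 1]])

```text
time: 4.2
ee_pos: [0.4963, -0.2546, 0.0985]
eef_rot: [-0.001, 1.0, -0.002, 0.002]
ft_force: [0.4, 0.3, -0.0]
width: 0.0005
```

```bash
python3 -c "
from h import *
rel([.4855,-.255,.094])
"
```

```text
t 4.2 pos [ 0.4963 -0.2546  0.0985] tip [ 0.4963 -0.2546  0.0815] F [ 0.358   0.3007 -0.0037] w 0.0005 q [-0.1311  0.3461  0.6191  1.836  -0.2292  1.0267  2.1516]
tool axes rows x,y,z: [[-1.0, -0.002, -0.003], [-0.002, 1.0, -0.004], [0.003, -0.004, -1.0]]
d_tool(now axes) [ 0.0108 -0.0004  0.0045] d_tool(goal axes) [ 0.0108 -0.0004  0.0045] rotvec deg [-0.2562  0.1917  0.1268]
```

send_rows(steps=[[0, 0, 0, 0.002, 0, 0.002, 1], [0, 0, 0, 0.002, 0, 0.001, 1], [0, 0, 0, 0.003, 0, 0, 1], [0, 0, 0, 0.003, 0, 0, 1], [0, 0, 0, 0.002, 0, 0, 1], [0, 0, 0, 0.002, 0, 0, 1], [0, 0, 0, 0.002, 0, 0, 1], [0, 0, 0, 0.002, 0, 0, 1], [0, 0, 0, 0.001, 0, 0, 1], [0, 0, 0, 0.001, 0, 0, 1]])

```text
time: 5.2
ee_pos: [0.4879, -0.2543, 0.0971]
eef_rot: [-0.004, 1.0, -0.007, 0.015]
ft_force: [6.6, -1.4, -3.8]
width: 0.0007
```

```bash
python3 -c "
from h import *
rel([.4855,-.255,.094])
for n in('side','top'): look(n,2)
im,_=load('side',2); crop(im,230,430,190,340,4,'cs2')
im,_=load('top',2); crop(im,330,460,170,300,4,'ct2')
"
```

```text
t 5.2 pos [ 0.4879 -0.2543  0.0971] tip [ 0.4884 -0.2546  0.0801] F [ 6.6177 -1.3695 -3.7743] w 0.0007 q [-0.1383  0.3101  0.6232  1.8802 -0.217   0.9853  2.156 ]
tool axes rows x,y,z: [[-1.0, -0.008, -0.029], [-0.008, 1.0, -0.013], [0.029, -0.013, -0.999]]
d_tool(now axes) [ 0.0025 -0.0006  0.0031] d_tool(goal axes) [ 0.0024 -0.0007  0.0031] rotvec deg [-0.7479  1.6768  0.4576]
```

View pics/cs2.png

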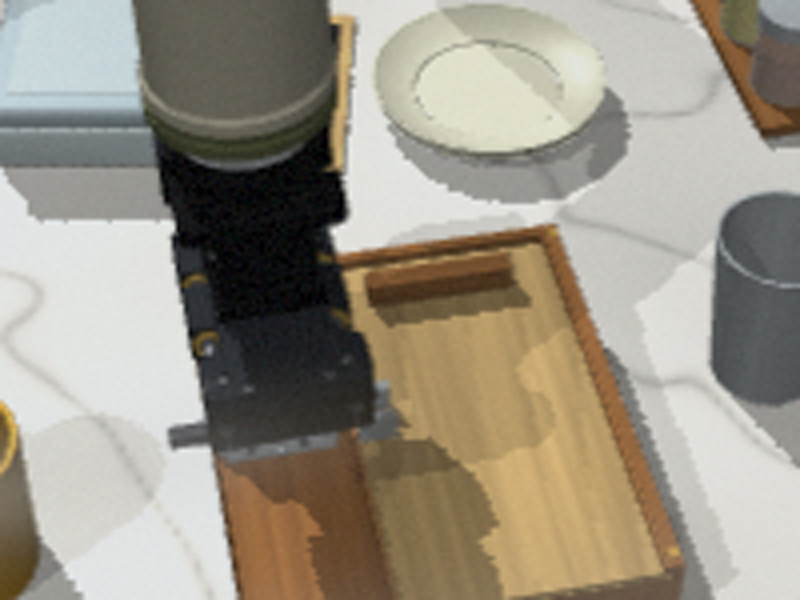

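The bolt now sticks out past its outer guide at (185,435) in the crop, and the push force rose to 6.6 N, so it's at its stop. Next I'll go to the batten.

send_rows(steps=[[-0.7, 1.7, 0.5, -0.012, 0, -0.004, 1], [0, 0, 0, -0.012, 0.005, -0.01, 1], [0, 0, 0, -0.015, 0.02, -0.005, 1], [0, 0, 0, -0.015, 0.025, 0, 1], [0, 0, 0, -0.015, 0.025, 0, 1], [0, 0, 0, -0.015, 0.025, 0, 1], [0, 0, 0, -0.015, 0.02, 0, 1], [0, 0, 0, -0.005, 0.005, 0, 1], [0, 0, 0, 0, 0, 0, 1], [0, 0, 0, 0, 0, 0, 1]])

```text
time: 6.3
ee_pos: [0.5929, -0.126, 0.1186]
eef_rot: [0.002, 1.0, -0.002, -0.001]
ft_force: [-0.2, -0.6, 0.0]
width: 0.0005
```

```bash
python3 -c "
from h import *
rel([.592,-.135,.076])
"
```

```text
t 6.3 pos [ 0.5929 -0.126   0.1186] tip [ 0.5929 -0.1261  0.1016] F [-0.2081 -0.626   0.0188] w 0.0005 q [-0.3113  0.4242  0.56    1.6804 -0.242   1.1096  1.8845]
tool axes rows x,y,z: [[-1.0, 0.004, 0.003], [0.004, 1.0, -0.004], [-0.003, -0.004, -1.0]]
d_tool(now axes) [ 0.0008 -0.0088  0.0426] d_tool(goal axes) [ 0.0009 -0.009   0.0426] rotvec deg [-0.2069 -0.1582 -0.2278]
```

send_rows(steps=[[0, 0, 0, 0, 0, 0.01, 1], [0, 0, 0, 0, 0, 0.01, 1], [0, 0, 0, 0, 0, 0.008, 1], [0, 0, 0, 0, 0, 0.005, 1], [0, 0, 0, 0, 0, 0.002, 1], [0, 0, 0, 0, 0, 0, 1], [0, 0, 0, 0, 0, 0, 1], [0, 0, 0, 0, -0.005, 0, 1], [0, 0, 0, 0, -0.005, 0, 1], [0, 0, 0, 0, -0.005, 0, 1]])

```text
time: 7.3
ee_pos: [0.5903, -0.1463, 0.0806]
eef_rot: [0.005, 1.0, -0.002, -0.002]
ft_force: [-0.2, -0.4, -0.1]
width: 0.0004
```

```bash
python3 -c "
from h import *
rel([.592,-.34,.077])
"
```

```text
t 7.3 pos [ 0.5903 -0.1463  0.0806] tip [ 0.5903 -0.1464  0.0636] F [-0.1879 -0.3867 -0.0782] w 0.0004 q [-0.2668  0.4745  0.5491  1.7044 -0.2733  1.0435  1.934 ]
tool axes rows x,y,z: [[-1.0, 0.009, 0.004], [0.009, 1.0, -0.005], [-0.004, -0.005, -1.0]]
d_tool(now axes) [-0.0035 -0.1936  0.0045] d_tool(goal axes) [-0.0017 -0.1937  0.0036] rotvec deg [-0.2692 -0.2123 -0.528 ]
```

Lower 3 mm and push the lid.

send_rows(steps=[[0, 0, -0.5, -0.001, -0.002, 0.003, 1], [0, 0, 0, 0, -0.005, 0.001, 1], [0, 0, 0, 0, -0.01, 0, 1], [0, 0, 0, 0, -0.014, 0, 1], [0, 0, 0, 0, -0.018, 0, 1], [0, 0, 0, 0, -0.018, 0, 1], [0, 0, 0, 0, -0.018, 0, 1], [0, 0, 0, 0, -0.018, 0, 1], [0, 0, 0, 0, -0.018, 0, 1], [0, 0, 0, 0, -0.015, 0, 1]])

```text
time: 8.3
ee_pos: [0.5916, -0.2903, 0.0766]
eef_rot: [-0.001, 1.0, -0.0, -0.002]
ft_force: [1.4, 2.6, 0.5]
width: 0.0003
```

```bash
python3 -c "
from h import *
rel([.592,-.34,.077])
"
```

```text
t 8.3 pos [ 0.5916 -0.2903  0.0766] tip [ 0.5916 -0.2903  0.0596] F [1.3508 2.5924 0.516 ] w 0.0003 q [-0.0168  0.588   0.5543  1.5604 -0.3329  1.0919  2.1914]
tool axes rows x,y,z: [[-1.0, -0.003, 0.003], [-0.003, 1.0, -0.001], [-0.003, -0.001, -1.0]]
d_tool(now axes) [-0.0002 -0.0497 -0.0004] d_tool(goal axes) [-0.0004 -0.0497 -0.0004] rotvec deg [-0.0313 -0.1942  0.1659]
```

send_rows(steps=[[0, 0, 0, 0, -0.012, 0, 1], [0, 0, 0, 0, -0.01, 0, 1], [0, 0, 0, 0, -0.008, 0, 1], [0, 0, 0, 0, -0.006, 0, 1], [0, 0, 0, 0, -0.004, 0, 1], [0, 0, 0, 0, -0.003, 0, 1], [0, 0, 0, 0, -0.003, 0, 1], [0, 0, 0, 0, -0.003, 0, 1], [0, 0, 0, 0, -0.003, 0, 1], [0, 0, 0, 0, -0.003, 0, 1]])

```text
time: 9.3
ee_pos: [0.592, -0.3421, 0.0759]
eef_rot: [-0.004, 1.0, 0.006, -0.004]
ft_force: [-2.8, 10.6, 5.3]
width: 0.0007
```

```bash
python3 -c "
from h import *
rel([.592,-.34,.077])
"
```

```text
t 9.3 pos [ 0.592  -0.3421  0.0759] tip [ 0.5919 -0.3419  0.0589] F [-2.759  10.5853  5.2798] w 0.0007 q [ 0.0829  0.6462  0.5474  1.474  -0.361   1.1352  2.2762]
tool axes rows x,y,z: [[-1.0, -0.007, 0.007], [-0.007, 1.0, 0.013], [-0.008, 0.013, -1.0]]
d_tool(now axes) [-0.      0.0021 -0.0011] d_tool(goal axes) [-0.      0.0021 -0.0011] rotvec deg [ 0.7365 -0.4282  0.416 ]
```

The lid is against its stop (10.6 N). I'll look, then plan the transit to behind the slate.

```bash
cat >> h.py <<'E'
def plan(p,R,n,mt=.045,mr=8.4,p0=None,R0=None):
    s=read_state(); 
    if p0 is None: p0=s["ee_pos"]; 
    if R0 is None: R0=Ro.from_quat(s["eef_rot"])
    p=np.array(p); rv=(R0.inv()*R).as_rotvec(degrees=True); print('need',np.linalg.norm(p-p0)/n,np.linalg.norm(rv)/n)
    Rc=R0; pc=np.array(p0); out=[]
    for k in range(1,n+1):
        a=k/n; Rk=R0*Ro.from_rotvec(rv*a,degrees=True); pk=p0+(p-p0)*a
        d=Rc.inv().apply(pk-pc); r=(Rc.inv()*Rk).as_rotvec(degrees=True)
        print([round(float(x),1) for x in r]+[round(float(x),4) for x in d]); Rc,pc=Rk,pk
E
python3 -c "
from h import *
look('top',3);look('side',3)
a=np.deg2rad(-13.2); c,s=np.cos(a),np.sin(a)
RP=Ro.from_matrix(np.array([[-s,c,0],[c,s,0],[0,0,-1]]))  # cols: x=(-s,c), y=(c,s)
print(RP.as_matrix())
s0=read_state(); p0=s0['ee_pos']+[0,.01,.09]
plan([.529,-.047,.165],RP,13,p0=p0)
"
```

```text
[[ 0.2284  0.9736  0.    ]
 [ 0.9736 -0.2284  0.    ]
 [ 0.      0.     -1.    ]]
need 0.022459639203409168 7.970370778892967
[0.0, -0.1, 8.0, 0.0047, 0.022, 0.0004]
[0.0, -0.1, 8.0, 0.0077, 0.0211, 0.0004]
[0.0, -0.1, 8.0, 0.0105, 0.0198, 0.0004]
[0.0, -0.1, 8.0, 0.0132, 0.0182, 0.0003]
[0.0, -0.1, 8.0, 0.0156, 0.0162, 0.0003]
[0.0, -0.1, 8.0, 0.0177, 0.0139, 0.0003]
[0.0, -0.1, 8.0, 0.0194, 0.0113, 0.0003]
[0.0, -0.1, 8.0, 0.0208, 0.0085, 0.0002]
[0.0, -0.1, 8.0, 0.0218, 0.0055, 0.0002]
[0.0, -0.1, 8.0, 0.0223, 0.0024, 0.0002]
[0.0, -0.1, 8.0, 0.0224, -0.0007, 0.0001]
[0.0, -0.1, 8.0, 0.0221, -0.0038, 0.0001]
[0.0, -0.1, 8.0, 0.0214, -0.0068, 0.0001]
```

View pics/side3.png

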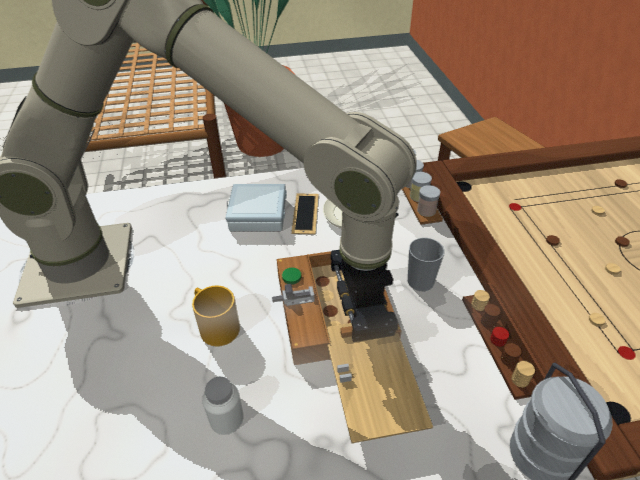

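The picture shows the lid slid right out (its end near (385,430)) and the bolt drawn (275,297). I'll lift, rotate and translate.

send_rows(steps=[[0.7, -0.4, 0, 0, 0.006, -0.03, 1], [0, 0, 0, 0, 0.004, -0.035, 1], [0, 0, 8, 0.0047, 0.022, -0.025, 1], [0, 0, 8, 0.0077, 0.0211, 0, 0.54], [0, 0, 8, 0.0105, 0.0198, 0, 0.54], [0, 0, 8, 0.0132, 0.0182, 0, 0.54], [0, 0, 8, 0.0156, 0.0162, 0, 0.54], [0, 0, 8, 0.0177, 0.0139, 0, 0.54], [0, 0, 8, 0.0194, 0.0113, 0, 0.54], [0, 0, 8, 0.0208, 0.0085, 0, 0.54]])

```text
time: 10.4
ee_pos: [0.553, -0.1565, 0.1692]
eef_rot: [0.547, 0.837, -0.002, 0.001]
ft_force: [0.7, -0.5, -0.6]
width: 0.02
```

```bash
cat >> h.py <<'E'
def yawR(deg): # tool down, tool x at slate axis yaw
    a=np.deg2rad(deg); c,s=np.cos(a),np.sin(a)
    return Ro.from_matrix(np.array([[-s,c,0],[c,s,0],[0,0,-1]]))
E
python3 -c "
from h import *
rel([.529,-.047,.165],yawR(-13.2))
plan([.529,-.047,.1],yawR(-13.2),5)
"
```

```text
t 10.4 pos [ 0.553  -0.1565  0.1692] tip [ 0.553  -0.1565  0.1522] F [ 0.6901 -0.4974 -0.5799] w 0.02 q [-0.49    0.3476  0.8363  1.7261 -0.2706  1.1897  0.8314]
tool axes rows x,y,z: [[-0.402, 0.916, -0.004], [0.916, 0.402, -0.003], [-0.001, -0.005, -1.0]]
d_tool(now axes) [0.1099 0.0219 0.0037] d_tool(goal axes) [ 0.1011 -0.0484  0.0042] rotvec deg [-0.0811  0.2726 36.8755]
need 0.026346527454215018 7.375316623233765
[-0.0, 0.1, 7.4, 0.022, 0.0044, 0.0137]
[-0.0, 0.1, 7.4, 0.0224, 0.0016, 0.0138]
[-0.0, 0.1, 7.4, 0.0224, -0.0013, 0.0138]
[-0.0, 0.1, 7.4, 0.022, -0.0042, 0.0138]
[-0.0, 0.1, 7.4, 0.0213, -0.007, 0.0138]
```

send_rows(steps=[[0, 0, 7.4, 0.022, 0.0044, 0.008, 0.54], [0, 0, 7.4, 0.0224, 0.0016, 0.0138, 0.54], [0, 0, 7.4, 0.0224, -0.0013, 0.0138, 0.54], [0, 0, 7.4, 0.022, -0.0042, 0.0138, 0.54], [0, 0, 7.0, 0.018, -0.007, 0.0138, 0.54], [0, 0, 0, 0, 0, 0.02, 0.54], [0, 0, 0, 0, 0, 0.02, 0.54], [0, 0, 0, 0, 0, 0.015, 0.54], [0, 0, 0, 0, 0, 0.008, 0.54], [0, 0, 0, 0, 0, 0, 0.54]])

```text
time: 11.4
ee_pos: [0.5296, -0.0449, 0.0395]
eef_rot: [0.791, 0.612, -0.001, 0.004]
ft_force: [-0.3, 0.1, 0.3]
width: 0.0201
```

```bash
python3 -c "
from h import *
rel([.529,-.047,.019],yawR(-13.2))
look('top',4);im,_=load('top',4); crop(im,215,415,150,300,4,'ct4')
"
```

```text
t 11.4 pos [ 0.5296 -0.0449  0.0395] tip [ 0.5297 -0.045   0.0225] F [-0.2521  0.1142  0.2829] w 0.0201 q [-0.7195  0.4538  0.8537  1.9517 -0.4203  0.9195  0.0907]
tool axes rows x,y,z: [[0.251, 0.968, -0.005], [0.968, -0.251, 0.005], [0.004, -0.007, -1.0]]
d_tool(now axes) [-0.0021 -0.0002  0.0205] d_tool(goal axes) [-0.0022 -0.0001  0.0205] rotvec deg [ 0.3014  0.3149 -1.3217]
```

View pics/ct4.png

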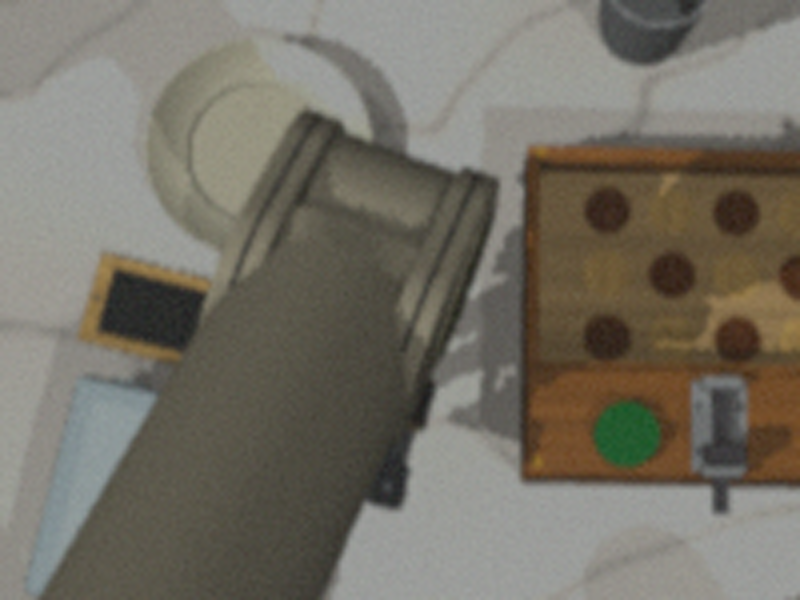

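The bolt is fully back at (720,490), the bay is uncovered, and the slate hasn't moved. I'll descend gently.

send_rows(steps=[[0.3, 0.3, -1.3, -0.001, 0, 0.006, 0.54], [0, 0, 0, 0, 0, 0.006, 0.54], [0, 0, 0, 0, 0, 0.004, 0.54], [0, 0, 0, 0, 0, 0.002, 0.54], [0, 0, 0, 0, 0, 0.001, 0.54], [0, 0, 0, 0, 0, 0, 0.54], [0, 0, 0, 0.003, 0, 0, 0.54], [0, 0, 0, 0.003, 0, 0, 0.54], [0, 0, 0, 0.003, 0, 0, 0.54], [0, 0, 0, 0.002, 0, 0, 0.54]])

```text
time: 12.45
ee_pos: [0.5351, -0.0352, 0.0236]
eef_rot: [0.785, 0.62, 0.003, 0.002]
ft_force: [-1.0, -0.9, 0.5]
width: 0.02
```

```bash
python3 -c "
from h import *
rel([.536,-.017,.019],yawR(-13.2))
"
```

```text
t 12.45 pos [ 0.5351 -0.0352  0.0236] tip [ 0.5352 -0.0352  0.0066] F [-1.0399 -0.931   0.5246] w 0.02 q [-0.702   0.4848  0.8204  1.9484 -0.4532  0.8943  0.1178]
tool axes rows x,y,z: [[0.231, 0.973, 0.002], [0.973, -0.231, 0.006], [0.006, 0.0, -1.0]]
d_tool(now axes) [ 0.0179 -0.0034  0.0047] d_tool(goal axes) [ 0.018  -0.0033  0.0046] rotvec deg [ 0.3419 -0.0948 -0.1578]
```

send_rows(steps=[[0.3, 0, 0, 0.001, -0.002, 0.003, 0.54], [0, 0, 0, 0.001, -0.001, 0.002, 0.54], [0, 0, 0, 0.002, 0, 0.001, 0.54], [0, 0, 0, 0.005, 0, 0, 0.54], [0, 0, 0, 0.006, 0, 0, 0.54], [0, 0, 0, 0.006, 0, 0, 0.54], [0, 0, 0, 0.006, 0, 0, 0.54], [0, 0, 0, 0.006, 0, 0, 0.54], [0, 0, 0, 0.006, 0, 0, 0.54], [0, 0, 0, 0.006, 0, 0, 0.54]])

```text
time: 13.45
ee_pos: [0.5432, 0.0105, 0.0176]
eef_rot: [0.785, 0.619, 0.0, 0.001]
ft_force: [0.4, -2.0, 3.0]
width: 0.02
```

```bash
python3 -c "
from h import *
rel([.578,.163,.019],yawR(-13.2))
"
```

```text
t 13.45 pos [0.5432 0.0105 0.0176] tip [0.5432 0.0105 0.0006] F [ 0.3606 -1.9879  3.0462] w 0.02 q [-0.7657  0.5107  0.8026  1.9279 -0.4655  0.8969  0.0373]
tool axes rows x,y,z: [[0.233, 0.973, -0.001], [0.973, -0.233, 0.001], [0.001, -0.001, -1.0]]
d_tool(now axes) [ 0.1564 -0.0016 -0.0015] d_tool(goal axes) [ 0.1564 -0.0009 -0.0014] rotvec deg [ 0.0608  0.0322 -0.2532]
```

send_rows(steps=[[0, 0, 0, 0.006, 0, -0.001, 0.54], [0, 0, 0, 0.008, 0, -0.0005, 0.54], [0, 0, 0, 0.01, 0, 0, 0.54], [0, 0, 0, 0.01, 0, 0, 0.54], [0, 0, 0, 0.01, 0, 0, 0.54], [0, 0, 0, 0.01, 0, 0, 0.54], [0, 0, 0, 0.01, 0, 0, 0.54], [0, 0, 0, 0.01, 0, 0, 0.54], [0, 0, 0, 0.008, 0, 0, 0.54], [0, 0, 0, 0.006, 0, 0, 0.54]])

```text
time: 14.45
ee_pos: [0.5649, 0.1059, 0.0186]
eef_rot: [0.784, 0.62, 0.0, -0.0]
ft_force: [-0.3, -1.5, 0.5]
width: 0.0197
```

```bash
python3 -c "
from h import *
rel([.578,.163,.019],yawR(-13.2))
look('top',5);im,_=load('top',5); crop(im,165,365,140,290,4,'ct5')
"
```

```text
t 14.45 pos [0.5649 0.1059 0.0186] tip [0.5649 0.106  0.0016] F [-0.3347 -1.5328  0.5372] w 0.0197 q [-0.8808  0.5658  0.7726  1.8423 -0.4852  0.9321 -0.1203]
tool axes rows x,y,z: [[0.23, 0.973, 0.0], [0.973, -0.23, -0.0], [-0.0, 0.0, -1.0]]
d_tool(now axes) [ 0.0585 -0.0004 -0.0004] d_tool(goal axes) [ 0.0585 -0.0003 -0.0004] rotvec deg [-0.0064 -0.0136 -0.125 ]
```

View pics/ct5.png

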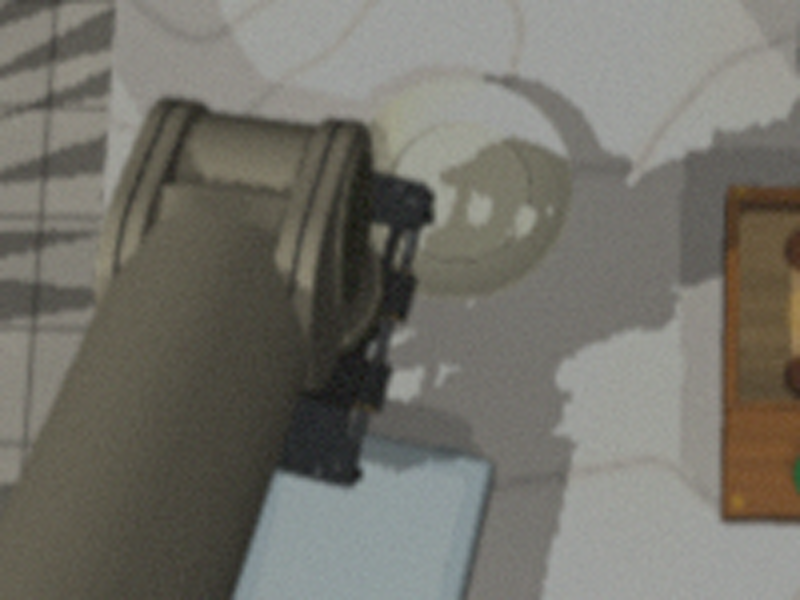

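send_rows(steps=[[0, 0, 0, 0.006, 0, 0, 0.54], [0, 0, 0, 0.008, 0, 0, 0.54], [0, 0, 0, 0.009, 0, 0, 0.54], [0, 0, 0, 0.009, 0, 0, 0.54], [0, 0, 0, 0.008, 0, 0, 0.54], [0, 0, 0, 0.006, 0, 0, 0.54], [0, 0, 0, 0.004, 0, 0, 0.54], [0, 0, 0, 0.003, 0, 0, 0.54], [0, 0, 0, 0.0, 0, 0, 0.54], [0, 0, 0, 0, 0, 0, 0.54]])

```text
time: 15.5
ee_pos: [0.5782, 0.1631, 0.0184]
eef_rot: [0.784, 0.621, 0.0, -0.0]
ft_force: [-0.7, -0.0, -0.7]
width: 0.0199
```

```bash
python3 -c "
from h import *
rel([.578,.163,.019],yawR(-13.2))
look('side',6);im,_=load('side',6); crop(im,200,400,100,250,4,'cs6')
"
```

```text
t 15.5 pos [0.5782 0.1631 0.0184] tip [0.5782 0.1631 0.0014] F [-0.7474 -0.0156 -0.7273] w 0.0199 q [-0.9326  0.6126  0.7527  1.7708 -0.5012  0.96   -0.2062]
tool axes rows x,y,z: [[0.23, 0.973, 0.0], [0.973, -0.23, -0.0], [-0.0, 0.001, -1.0]]
d_tool(now axes) [-0.0001 -0.0002 -0.0006] d_tool(goal axes) [-0.0001 -0.0002 -0.0006] rotvec deg [-0.0239 -0.0259 -0.0864]
```

View pics/cs6.png

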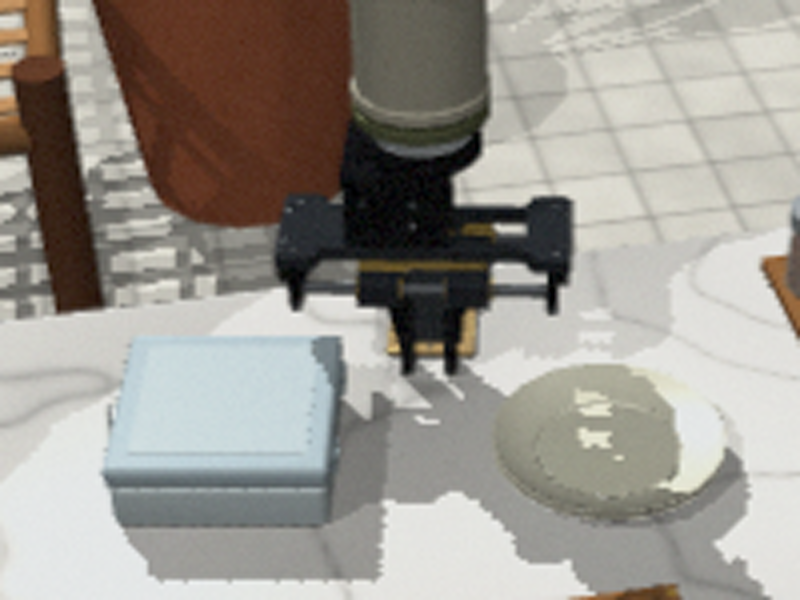

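Pushed as planned. From the pose log I'll fit a quick kinematic model, to check whether the horizontal grasp pose is reachable.

```bash
cat > kin.py <<'E'
from h import *
import itertools
from scipy.optimize import least_squares
L=[eval(l) for l in open('log.txt')]
Q=np.array([l[0] for l in L]);P=np.array([l[1] for l in L]);O=Ro.from_quat([l[2] for l in L])
def fk(q,sg,off,Ls):
    # Ls: h, L1, a1, L2, a2, L3, a3
    ax=['z','y','z','y','z','y','z']
    n=len(q); R=Ro.identity(n); p=np.zeros((n,3))
    v=[[0,0,Ls[0]],None,[Ls[2],0,Ls[1]],None,[Ls[4],0,Ls[3]],None,[Ls[6],0,Ls[5]]]
    p=p+np.array(v[0])
    for i in range(7):
        R=R*Ro.from_euler(ax[i],sg[i]*q[:,i]+off[i])
        if i==2: p=p+R.apply(v[2])
        if i==4: p=p+R.apply(v[4])
        if i==5: p=p+R.apply(v[6])
    return p,R
if __name__=="__main__":
    best=[]
    for s in itertools.product([1,-1],repeat=4):
        for o7 in (0,np.pi/2,np.pi,-np.pi/2):
            sg=[s[0],1,s[1],1,s[2],1,s[3]];off=[0]*6+[o7]
            _,R=fk(Q,sg,off,[0]*7); e=(R.inv()*O).magnitude(); best.append((e.mean(),sg,o7))
    best.sort(key=lambda b:b[0]); print(best[:3])
    sg=best[0][1];off=[0]*6+[best[0][2]]
    f=lambda x:(fk(Q,sg,off,x)[0]-P).ravel()
    r=least_squares(f,[.35,.4,0,.45,0,.3,0]); print(r.x,np.abs(r.fun).max())
    import json; json.dump(dict(sg=sg,off=off,L=r.x.tolist()),open('kin.json','w'))
E
python3 kin.py
```

```text
[(np.float64(3.6938024482969623e-16), [-1, 1, -1, 1, -1, 1, -1], 1.5707963267948966), (np.float64(0.4634755222767242), [-1, 1, 1, 1, 1, 1, -1], 3.141592653589793), (np.float64(0.5885649724653864), [-1, 1, -1, 1, 1, 1, -1], 1.5707963267948966)]
[ 0.1549  0.3482  0.0109  0.4714 -0.0491  0.1836 -0.0295] 0.047114515005844126
```

```bash
cat >> kin.py <<'E'
SG=[-1,1,-1,1,-1,1,-1];OFF=[0]*6+[np.pi/2]
def Rs(q):
    q=np.atleast_2d(q); R=Ro.identity(len(q)); out=[R.as_matrix()]
    for i in range(7):
        R=R*Ro.from_euler('zyzyzyz'[i],SG[i]*q[:,i]+OFF[i]); out.append(R.as_matrix())
    return np.concatenate(out,2),R  # n,3,24
if __name__=="__main__":
    A,_=Rs(Q); A=A.reshape(-1,24); b=P.ravel()
    lam=1e-3
    x=np.linalg.lstsq(np.vstack([A,lam*np.eye(24)]),np.r_[b,np.zeros(24)],rcond=None)[0]
    print(len(Q),x.reshape(8,3),np.abs(A@x-b).max()); np.save('v.npy',x)
E
python3 kin.py
```

```text
[(np.float64(3.6938024482969623e-16), [-1, 1, -1, 1, -1, 1, -1], 1.5707963267948966), (np.float64(0.4634755222767242), [-1, 1, 1, 1, 1, 1, -1], 3.141592653589793), (np.float64(0.5885649724653864), [-1, 1, -1, 1, 1, 1, -1], 1.5707963267948966)]
[ 0.1549  0.3482  0.0109  0.4714 -0.0491  0.1836 -0.0295] 0.047114515005844126
16 [[-0.     -0.      0.1289]
 [ 0.     -0.0109  0.1289]
 [-0.     -0.0109  0.2243]
 [ 0.     -0.0117  0.2243]
 [-0.     -0.0117  0.245 ]
 [ 0.     -0.0002  0.245 ]
 [ 0.     -0.0002  0.1672]
 [ 0.      0.      0.1672]] 7.574304579649471e-06
```

The model is exact (7 µm residual). Next I'll check reachability of the horizontal grasp versus approach angle.

```bash
cat > ik.py <<'E'
from kin import *
V=np.load('v.npy'); LO=np.array([-2.6,-.5,-1.47,.16,-1.27,.06,-2.6]);HI=np.array([2.6,2.12,1.34,2.42,4.41,2.06,2.6])
def FK(q):
    A,R=Rs(q); return (A[0]@V),R[0]
def pts(q):
    A,_=Rs(q);A=A[0].reshape(3,8,3);v=V.reshape(8,3); c=np.cumsum([A[:,i]@v[i] for i in range(8)],0); 
    return c[1],c[3],c[5],c[7]  # shoulder, elbow, wrist, tcp approx
def ik(p,R,q0,w=.02):
    f=lambda q:np.r_[(FK(q)[0]-p)*20,(R.inv()*FK(q)[1]).as_rotvec()*5,w*(q-q0)]
    r=least_squares(f,np.clip(q0,LO+.02,HI-.02),bounds=(LO+.01,HI-.01))
    e=FK(r.x); return r.x,np.linalg.norm(e[0]-p),(R.inv()*e[1]).magnitude()
def tool(beta,pitch,jawup=1,roll=0):
    b=np.deg2rad(beta);f=np.deg2rad(pitch)
    z=np.array([np.sin(b)*np.cos(f),-np.cos(b)*np.cos(f),-np.sin(f)])
    h=np.cross([0,0,1],z);h/=np.linalg.norm(h); y=np.cross(z,h)*jawup; x=np.cross(y,z)
    return Ro.from_matrix(np.stack([x,y,z],1))
E
cat > r1.py <<'E'
from ik import *
rng=np.random.default_rng(0); qc=read_state()["joint_positions"]
for beta in (0,15,30,45,60,75,90):
    for ju in(1,-1):
        R=tool(beta,0,ju); g=np.array([.61,.306,.002]); p=g+.002*R.as_matrix()[:,2]
        best=None
        for k in range(14):
            q0=qc if k==0 else rng.uniform(LO,HI)
            q,e,a=ik(p,R,q0,0.001)
            if e<.002 and a<.02:
                c=np.minimum(q-LO,HI-q).min(); d=np.abs(q-qc).max()
                if best is None or d<best[0]: best=(d,c,q)
        print(beta,ju,None if best is None else (round(best[0],2),round(best[1],2),best[2],[x.round(2).tolist() for x in pts(best[2])[1:3]]))
E
python3 r1.py
```

```text
0 1 None
0 -1 None
15 1 (np.float64(1.71), np.float64(0.01), array([-1.3852,  1.8252,  1.33  ,  0.8966, -0.1193,  1.7459, -1.9205]), [[0.1, 0.42, 0.16], [0.52, 0.63, 0.0]])
15 -1 (np.float64(1.18), np.float64(0.26), array([-1.2672,  1.5851,  0.808 ,  0.8859,  0.3803,  1.8005,  0.9778]), [[0.16, 0.42, 0.26], [0.52, 0.63, 0.0]])
30 1 (np.float64(1.69), np.float64(0.01), array([-1.622 ,  1.8538,  1.33  ,  1.2152, -0.1354,  1.3978, -1.8929]), [[0.0, 0.43, 0.14], [0.44, 0.59, 0.0]])
30 -1 (np.float64(1.08), np.float64(0.56), array([-1.4302,  1.4816,  0.7669,  1.2032,  0.5164,  1.5005,  0.8778]), [[0.09, 0.44, 0.31], [0.44, 0.59, 0.0]])
45 1 (np.float64(1.66), np.float64(0.01), array([-1.8317,  1.9226,  1.33  ,  1.4899, -0.1966,  1.0587, -1.8628]), [[-0.09, 0.42, 0.11], [0.37, 0.54, 0.0]])
45 -1 (np.float64(1.17), np.float64(0.57), array([-1.577 ,  1.4197,  0.7693,  1.4783,  0.6652,  1.2184,  0.7397]), [[0.03, 0.44, 0.33], [0.37, 0.54, 0.0]])
60 1 (np.float64(1.56), np.float64(0.01), array([-2.0267,  2.0628,  1.33  ,  1.7326, -0.3805,  0.7311, -1.7688]), [[-0.15, 0.37, 0.06], [0.32, 0.47, 0.0]])
60 -1 (np.float64(1.04), np.float64(0.35), array([-1.8482,  1.5962,  0.9883,  1.7275,  0.5375,  0.801 ,  0.7212]), [[-0.1, 0.44, 0.26], [0.32, 0.47, 0.0]])
75 1 (np.float64(1.62), np.float64(0.01), array([-2.1644,  2.11  ,  1.2177,  1.9402, -0.3895,  0.3687, -1.8269]), [[-0.2, 0.34, 0.04], [0.29, 0.39, 0.0]])
75 -1 (np.float64(1.59), np.float64(0.44), array([-1.8868,  1.539 ,  0.9042,  1.9346,  1.0864,  0.6444,  0.1988]), [[-0.11, 0.43, 0.28], [0.29, 0.39, 0.0]])
90 1 (np.float64(2.8), np.float64(0.01), array([-2.061 ,  1.8332,  0.9939,  2.1017,  1.613 ,  0.3889,  2.59  ]), [[-0.18, 0.4, 0.15], [0.28, 0.31, 0.0]])
90 -1 (np.float64(2.28), np.float64(0.32), array([-1.7899,  1.4414,  0.7823,  2.0958,  1.7762,  0.8145, -0.388 ]), [[-0.07, 0.44, 0.32], [0.28, 0.31, 0.0]])
```

```bash
cat > col.py <<'E'
from ik import *
C=np.array([.562,-.255,0]); CASE=[]
def cb(x0,x1,y0,y1,z0,z1): return (C+[x0,y0,z0],C+[x1,y1,z1])
OBS=dict(comp=cb(-.105,-.037,-.12,.12,0,.056),lw=cb(-.037,.105,.112,.12,0,.056),fw=cb(.097,.105,-.12,.12,0,.056),floor=cb(-.037,.097,-.09,.112,0,.02),
 lid=cb(-.037,.1,-.31,-.078,.0,.052),bolt=cb(-.14,-.044,-.018,.018,.056,.071),knob=cb(-.101,-.085,-.012,.012,.056,.09),
 striker=(np.array([.463,-.222,.056]),np.array([.506,-.178,.067])),table=(np.array([-.3,-1,-.03]),np.array([1,.28,0])),
 mug=(np.array([.279,-.304,0]),np.array([.361,-.193,.093])),box=(np.array([.355,.01,0]),np.array([.515,.175,.05])),plates=(np.array([.6,-.035,0]),np.array([.75,.115,.023])))
def samp(x,y,z,n=9):
    g=np.stack(np.meshgrid(np.linspace(*x,n),np.linspace(*y,n+6),np.linspace(*z,n),indexing='ij'),-1).reshape(-1,3); return g
def hand(w,up=None):
    return dict(body=samp((-.0375,.0375),(-.095,.095),(-.2,-.053)),f1=samp((-.0095,.0095),(w/2+.001,w/2+.015),(-.053,.017)),f2=samp((-.0095,.0095),(-w/2-.015,-w/2-.001),(-.053,.017)))
def clear(p,R,w,skip=()):
    out=[]
    for hn,g in hand(w).items():
        X=R.apply(g)+p
        for on,(a,b) in OBS.items():
            if on in skip: continue
            d=np.linalg.norm(np.maximum(0,np.maximum(a-X,X-b)),axis=1).min(); out.append((round(float(d),4),hn,on))
    return sorted(out)[:4]
E
cat > r2.py <<'E'
from col import *
psT=-13.2; cT=np.array([.5986,.250,0])
RsT=Ro.from_euler('z',psT,degrees=True)
qc=np.array([-1.4302,1.4816,.7669,1.2032,.5164,1.5005,.8778])
for beta in (20,30):
  R=tool(beta,0,-1); g=np.array([.612,.307,.002]); p=g+.002*R.as_matrix()[:,2]
  print('grasp clear',beta,clear(p,R,.087),clear(p,R,.005))
  rt=RsT.inv()*R; pt=RsT.inv().apply(p-cT)
  for psi in (-25,-13,0):
   for phi in (22,27,32):
    RP=Ro.from_euler('z',psi,degrees=True)*Ro.from_euler('x',phi,degrees=True)
    # right end bottom at floor: choose slate right end (local y=-.08) at case coords
    s=np.deg2rad(psi); ax=np.array([-np.sin(s),np.cos(s),0]); 
    cflat=C+[.03,.012,.02]; re=cflat-.08*ax
    cs=re+RP.apply([0,.08,0])
    Rt=RP*rt; pp=cs+RP.apply(pt)
    q,e,a=ik(pp,Rt,qc,.001)
    print(beta,psi,phi,'ik',round(e,3),round(a,3),np.round(np.minimum(q-LO,HI-q).min(),2),clear(pp,Rt,.005))
E
python3 r2.py
```

```text
grasp clear 20 [(0.0138, 'f1', 'table'), (0.0469, 'f2', 'table'), (0.0621, 'body', 'table'), (0.1457, 'f2', 'box')] [(0.0059, 'f1', 'table'), (0.0081, 'f2', 'table'), (0.0621, 'body', 'table'), (0.1457, 'f2', 'box')]
20 -25 22 ik 0.0 0.0 0.33 [(0.0, 'body', 'lw'), (0.0, 'body', 'table'), (0.0075, 'body', 'plates'), (0.0099, 'body', 'floor')]
20 -25 27 ik 0.0 0.0 0.3 [(0.0, 'body', 'lw'), (0.0101, 'body', 'table'), (0.0121, 'body', 'fw'), (0.0152, 'body', 'floor')]
20 -25 32 ik 0.0 0.0 0.28 [(0.0, 'body', 'lw'), (0.014, 'body', 'fw'), (0.0217, 'body', 'floor'), (0.0263, 'body', 'table')]
20 -13 22 ik 0.0 0.0 0.24 [(0.0, 'body', 'lw'), (0.0, 'body', 'table'), (0.0046, 'body', 'floor'), (0.0064, 'body', 'box')]
20 -13 27 ik 0.0 0.0 0.2 [(0.0, 'body', 'lw'), (0.0101, 'body', 'table'), (0.0103, 'body', 'floor'), (0.02, 'body', 'box')]
20 -13 32 ik 0.0 0.0 0.17 [(0.0, 'body', 'lw'), (0.0174, 'body', 'floor'), (0.0247, 'body', 'comp'), (0.0263, 'body', 'table')]
20 0 22 ik 0.0 0.0 0.16 [(0.0, 'body', 'comp'), (0.0, 'body', 'floor'), (0.0, 'body', 'lw'), (0.0, 'body', 'table')]
20 0 27 ik 0.
[... 869 characters left out ...]
', 'floor'), (0.0, 'body', 'lw'), (0.0, 'body', 'table'), (0.0069, 'body', 'box')]
30 -13 27 ik 0.0 0.0 0.18 [(0.0, 'body', 'lw'), (0.0015, 'body', 'floor'), (0.0053, 'body', 'table'), (0.0112, 'body', 'comp')]
30 -13 32 ik 0.0 0.0 0.17 [(0.0, 'body', 'lw'), (0.0081, 'body', 'floor'), (0.0149, 'body', 'comp'), (0.0207, 'body', 'table')]
30 0 22 ik 0.0 0.0 0.07 [(0.0, 'body', 'comp'), (0.0, 'body', 'floor'), (0.0, 'body', 'lw'), (0.0, 'body', 'table')]
30 0 27 ik 0.0 0.0 0.05 [(0.0, 'body', 'comp'), (0.0, 'body', 'floor'), (0.0, 'body', 'lw'), (0.0053, 'body', 'table')]
30 0 32 ik 0.0 0.0 0.04 [(0.0, 'body', 'comp'), (0.0, 'body', 'lw'), (0.0007, 'body', 'floor'), (0.0193, 'body', 'striker')]
```

```bash
cat > r3.py <<'E'
from col import *
import col
psT=-13.2; cT=np.array([.5986,.250,0]); RsT=Ro.from_euler('z',psT,degrees=True)
res=[]
end=RsT.apply([0,.08,.002])+cT
axT=RsT.apply([0,1,0])
for beta in (10,20,30):
 R=tool(beta,0,-1)
 for dep in (.014,.018,.022):
  g=end-dep*axT; p=g+.002*R.as_matrix()[:,2]
  rt=RsT.inv()*R; pt=RsT.inv().apply(p-cT)
  for psi in (-25,-20,-13,-5,0):
   for cy in (-.005,.012,.03):
    for phi in (16,18,20,22,24,26,28,30,33,36):
     RP=Ro.from_euler('z',psi,degrees=True)*Ro.from_euler('x',phi,degrees=True)
     s=np.deg2rad(psi); ax=np.array([-np.sin(s),np.cos(s),0]); re=C+[.03,cy,.02]-.08*ax
     cs=re+RP.apply([0,.08,0]); Rt=RP*rt; pp=cs+RP.apply(pt)
     cl=clear(pp,Rt,.005)
     if cl[0][0]>.004: res.append((phi,beta,dep,psi,cy,cl[:2])); break
res.sort(key=lambda r:r[0])
for r in res[:25]: print(r)
E
python3 r3.py
```

```text
(24, 10, 0.014, -25, 0.012, [(0.0044, 'body', 'lw'), (0.0047, 'body', 'fw')])
(24, 10, 0.014, -25, 0.03, [(0.0075, 'body', 'table'), (0.0097, 'body', 'plates')])
(24, 10, 0.014, -20, 0.03, [(0.0075, 'body', 'table'), (0.0113, 'body', 'plates')])
(24, 10, 0.014, -13, 0.03, [(0.0075, 'body', 'table'), (0.0131, 'body', 'plates')])
(24, 10, 0.014, -5, 0.03, [(0.0056, 'body', 'box'), (0.0075, 'body', 'table')])
(24, 10, 0.014, 0, 0.03, [(0.0075, 'body', 'table'), (0.0077, 'body', 'box')])
(24, 10, 0.018, -25, 0.03, [(0.0059, 'body', 'table'), (0.0116, 'body', 'plates')])
(24, 10, 0.018, -20, 0.03, [(0.0059, 'body', 'table'), (0.0127, 'body', 'plates')])
(24, 10, 0.018, -13, 0.03, [(0.0059, 'body', 'table'), (0.0131, 'body', 'plates')])
(24, 10, 0.018, -5, 0.03, [(0.0043, 'body', 'box'), (0.0059, 'body', 'table')])
(24, 10, 0.018, 0, 0.03, [(0.0048, 'body', 'lw'), (0.0059, 'body', 'table')])
(24, 10, 0.022, -25, 0.03, [(0.0042, 'body', 'table'), (0.0102, 'body', 'plates')])
(24, 10, 0.022, -20, 0.03, [(0.0042, 'body', 'table'), (0.0132, 'body', 'plates')])
(24, 10, 0.022, -13, 0.03, [(0.00
[... 224 characters left out ...]
-13, 0.012, [(0.0046, 'body', 'lw'), (0.0145, 'body', 'table')])
(26, 10, 0.018, -20, 0.012, [(0.0041, 'body', 'lw'), (0.0127, 'body', 'table')])
(26, 20, 0.014, -25, 0.03, [(0.0101, 'body', 'table'), (0.0152, 'body', 'lw')])
(26, 20, 0.014, -20, 0.03, [(0.0101, 'body', 'table'), (0.0134, 'body', 'lw')])
(26, 20, 0.014, -13, 0.03, [(0.0077, 'body', 'box'), (0.0096, 'body', 'lw')])
(26, 20, 0.014, -5, 0.03, [(0.0041, 'body', 'lw'), (0.0101, 'body', 'table')])
(26, 20, 0.018, -25, 0.03, [(0.0084, 'body', 'table'), (0.0117, 'body', 'lw')])
(26, 20, 0.018, -20, 0.03, [(0.0084, 'body', 'table'), (0.0098, 'body', 'lw')])
(26, 20, 0.018, -13, 0.03, [(0.0058, 'body', 'lw'), (0.0082, 'body', 'box')])
```

```bash
cat > path.py <<'E'
from col import *
def seg(p0,R0,p1,R1,n,q,show=True):
    rv=(R0.inv()*R1).as_rotvec(); mx=0;mg=9
    for k in range(1,n+1):
        a=k/n; q2,e,an=ik(p0+(np.array(p1)-p0)*a,R0*Ro.from_rotvec(rv*a),q,.05)
        mx=max(mx,np.abs(q2-q).max()*10); q=q2; mg=min(mg,np.minimum(q-LO,HI-q).min())
    print('rot',np.rad2deg(np.linalg.norm(rv)).round(1),'n',n,'err',round(e,4),round(an,4),'maxrate',round(mx,2),'margin',round(mg,2),'q',q,'elbow/wrist',[x.round(2).tolist() for x in pts(q)[1:3]])
    return q
E
cat > r4.py <<'E'
from path import *
s=read_state(); q=s["joint_positions"]; p=s["ee_pos"]; R=Ro.from_quat(s["eef_rot"])
for beta in(15,20,25):
    R2=tool(beta,0,-1); d=R2.as_matrix()[:,2]
    end=np.array([.6169,.328,.002]); ax=np.array([.228,.974,0]); g=end-.017*ax+.002*d
    q1=seg(p,R,[.57,.165,.14],R,6,q)
    q2=seg(np.array([.57,.165,.14]),R,[.52,.38,.2],R,8,q1)
    for N in (14,):
        q3=seg(np.array([.52,.38,.2]),R,g-.1*d+[0,0,.12],R2,N,q2)
    q4=seg(g-.1*d+[0,0,.12],R2,g-.1*d,R2,6,q3)
    q5=seg(g-.1*d,R2,g,R2,6,q4)
    print(g,g-.1*d)
E
python3 r4.py
```

```text
rot 0.0 n 6 err 0.0 0.0 maxrate 0.35 margin 0.48 q [-1.0332  0.4435  0.8602  1.7074 -0.3636  1.1592 -0.3044] elbow/wrist [[0.12, 0.14, 0.67], [0.57, 0.16, 0.47]]
rot 0.0 n 8 err 0.0 0.0 maxrate 0.52 margin 0.48 q [-1.2904  0.4943  0.8179  1.4962 -0.3672  1.31   -0.6692] elbow/wrist [[0.09, 0.19, 0.66], [0.52, 0.38, 0.53]]
rot 137.5 n 14 err 0.0 0.0 maxrate 1.98 margin 0.01 q [-1.34    1.6737  1.3254  0.6655  0.0294  1.9743  1.318 ] elbow/wrist [[0.13, 0.43, 0.22], [0.5, 0.73, 0.12]]
rot 0.0 n 6 err 0.0001 0.0008 maxrate 0.5 margin 0.01 q [-1.2362  1.8264  1.3107  0.4494 -0.0651  2.05    1.1825] elbow/wrist [[0.17, 0.4, 0.16], [0.5, 0.73, 0.0]]
rot 0.0 n 6 err 0.0 0.0 maxrate 0.95 margin 0.03 q [-1.3651  1.8037  1.2881  0.8654 -0.0735  1.7619  1.1994] elbow/wrist [[0.11, 0.42, 0.17], [0.53, 0.63, 0.0]]
[0.6135 0.3095 0.002 ] [0.5877 0.4061 0.002 ]
rot 0.0 n 6 err 0.0 0.0 maxrate 0.35 margin 0.48 q [-1.0332  0.4435  0.8602  1.7074 -0.3636  1.1592 -0.3044] elbow/wrist [[0.12, 0.14, 0.67], [0.57, 0.16, 0.47]]
rot 0.0 n 8 err 0.0 0.0 maxrate 0.52 margin 0.48 q [-1.2904  0.4943  0.8179  1.
[... 769 characters left out ...]
 0.47]]
rot 0.0 n 8 err 0.0 0.0 maxrate 0.52 margin 0.48 q [-1.2904  0.4943  0.8179  1.4962 -0.3672  1.31   -0.6692] elbow/wrist [[0.09, 0.19, 0.66], [0.52, 0.38, 0.53]]
rot 144.1 n 14 err 0.0 0.0 maxrate 2.01 margin 0.01 q [-1.5331  1.5448  1.1282  0.9953  0.2206  1.7176  1.2146] elbow/wrist [[0.04, 0.45, 0.28], [0.43, 0.7, 0.12]]
rot 0.0 n 6 err 0.0 0.0 maxrate 0.31 margin 0.22 q [-1.4697  1.6998  1.0659  0.8557  0.154   1.7517  1.0996] elbow/wrist [[0.07, 0.44, 0.21], [0.43, 0.7, 0.0]]
rot 0.0 n 6 err 0.0 0.0 maxrate 0.46 margin 0.27 q [-1.4775  1.6729  1.0687  1.0865  0.1668  1.541   1.08  ] elbow/wrist [[0.07, 0.44, 0.22], [0.47, 0.61, 0.0]]
[0.6139 0.3096 0.002 ] [0.5716 0.4003 0.002 ]
```

send_rows(steps=[[0, 0, 0, -0.004, 0, -0.004, 0.54], [0, 0, 0, -0.004, 0, -0.02, 0.54], [0, 0, 0, 0, 0, -0.03, 0.54], [0, 0, 0, 0, 0, -0.035, 0.54], [0, 0, 0, 0, 0, -0.035, 0.54], [0, 0, 0, 0.03, -0.02, -0.03, 0], [0, 0, 0, 0.035, -0.025, -0.02, -1], [0, 0, 0, 0.035, -0.025, -0.01, -1], [0, 0, 0, 0.035, -0.025, 0, -1], [0, 0, 0, 0.035, -0.025, 0, -1]])

```text
time: 16.55
ee_pos: [0.5009, 0.3403, 0.2133]
eef_rot: [0.791, 0.612, 0.001, -0.001]
ft_force: [0.6, 0.4, 0.1]
width: 0.0521
```

```bash
python3 -c "
from h import *
rel([.52,.38,.2],yawR(-13.2))
look('side',7);im,_=look('top',7); crop(im,145,345,140,290,4,'ct7')
im,_=load('side',7); crop(im,200,400,100,250,4,'cs7')
"
```

```text
t 16.55 pos [0.5009 0.3403 0.2133] tip [0.5009 0.3403 0.1963] F [0.5674 0.4233 0.082 ] w 0.0521 q [-1.3358  0.3912  0.8575  1.5913 -0.3057  1.2978 -0.687 ]
tool axes rows x,y,z: [[0.251, 0.968, 0.002], [0.968, -0.251, -0.0], [0.001, 0.002, -1.0]]
d_tool(now axes) [0.0432 0.0085 0.0134] d_tool(goal axes) [0.043  0.0096 0.0133] rotvec deg [-0.0003 -0.123  -1.3563]
```

View pics/ct7.png

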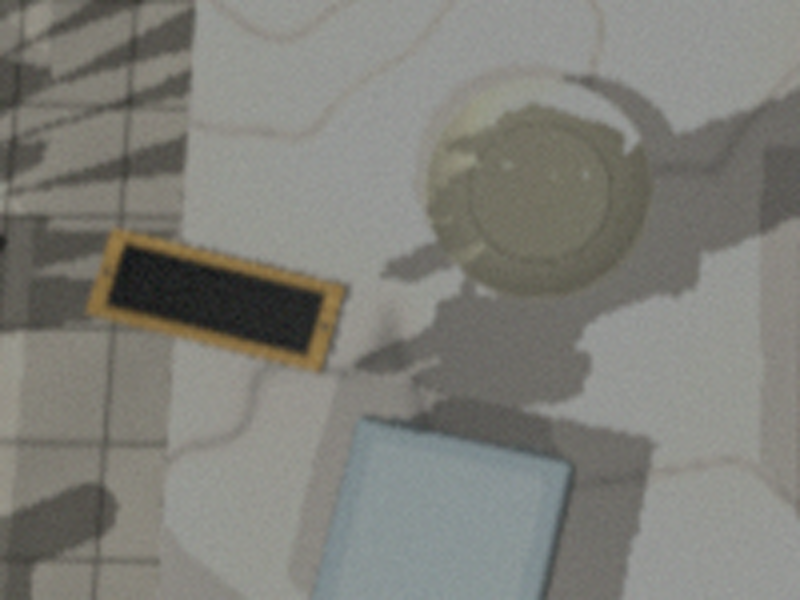

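View pics/cs7.png

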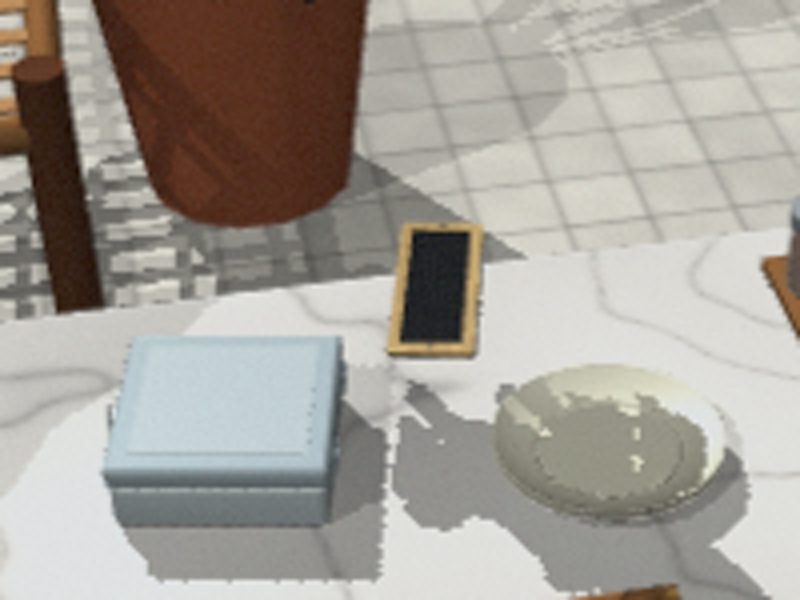

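The slate is clearly visible and flat, overhanging the edge; its corners in the top crop are (113,230), (347,285), (320,370) and (88,312). Measuring by triangulation:

```bash
cat > r5.py <<'E'
from h import *
t=np.array([[113,230],[347,285],[320,371],[87,313]])/4+[145,140]; s=np.array([[482,224],[473,356],[388,354],[402,223]])/4+[200,100]
def PM(n):
    K,T=par(n); return K@np.linalg.inv(T)[:3]
X=cv2.triangulatePoints(PM("top"),PM("side"),t.T,s.T); X=(X[:3]/X[3]).T; print('tri\n',X)
for n,c in(("top",t),("side",s)):
    W=px2plane(n,c,.004); print(n,W[:,:2].tolist(), 'ctr',W.mean(0),'left',(W[0]+W[3])/2,'right',(W[1]+W[2])/2)
im,d=load("side",7); W=cloud("side",d); print(W[173,308],W[161,310])
im,d=load("top",7); W=cloud("top",d); print(W[215,200],W[208,180])
E
python3 r5.py
```

```text
tri
 [[ 0.6451  0.3227 -0.001 ]
 [ 0.6095  0.1662 -0.0017]
 [ 0.5523  0.1812 -0.0025]
 [ 0.5877  0.3356 -0.0004]]
top [[0.6427577029702147, 0.3210355983589759], [0.608434554335501, 0.16511007042583112], [0.5508146847776026, 0.17988085395904466], [0.5866347225029771, 0.3341482542778713]] ctr [0.5972 0.25   0.004 ] left [0.6147 0.3276 0.004 ] right [0.5796 0.1725 0.004 ]
side [[0.6447343680868936, 0.3155376031606524], [0.607953442482237, 0.15883139525249101], [0.5514579681818219, 0.17283591236141815], [0.5868482967287196, 0.3291058610074741]] ctr [0.5977 0.2441 0.004 ] left [0.6158 0.3223 0.004 ] right [0.5797 0.1658 0.004 ]
[ 0.5945  0.2445 -0.0005] [0.6103 0.2999 0.0014]
[0.5975 0.2485 0.0011] [0.6142 0.3006 0.0064]
```

```bash
cat > r6.py <<'E'
from path import *
s=read_state(); q=s["joint_positions"]; p=s["ee_pos"]; R=Ro.from_quat(s["eef_rot"])
B=25; R2=tool(B,0,-1); d=R2.as_matrix()[:,2]; Rm=tool(B,89.9,-1)
end=np.array([.615,.3275,.002]); ax=np.array([.226,.974,0]); g=end-.017*ax+.002*d
W=np.array([.50,.42,.25]); W2=g-.1*d+[0,0,.12]
print('option direct'); q3=seg(p,R,W2,R2,18,q)
print('option two'); q1=seg(p,R,W,Rm,16,q); q2=seg(W,Rm,W2,R2,11,q1); q4=seg(W2,R2,W2-[0,0,.12],R2,5,q2); q5=seg(W2-[0,0,.12],R2,g,R2,5,q4)
print('option W lower'); q1=seg(p,R,[.45,.45,.22],Rm,16,q); q2=seg(np.array([.45,.45,.22]),Rm,W2-[0,0,.12],R2,11,q1)
print(g,W2)
E
python3 r6.py
```

```text
option direct
rot 144.6 n 18 err 0.0 0.0 maxrate 1.77 margin 0.01 q [-1.5387  1.5459  1.1325  1.0019  0.2156  1.7154  1.2157] elbow/wrist [[0.04, 0.45, 0.28], [0.43, 0.7, 0.12]]
option two
rot 129.0 n 16 err 0.0 0.0 maxrate 1.29 margin 0.52 q [-1.0845  0.4058  0.4325  1.3849 -0.1673  1.3877  1.3546] elbow/wrist [[0.11, 0.14, 0.67], [0.5, 0.42, 0.58]]
rot 89.9 n 11 err 0.0 0.0 maxrate 1.1 margin 0.24 q [-1.3998  1.3515  0.6958  0.99    0.6071  1.822   1.02  ] elbow/wrist [[0.1, 0.42, 0.36], [0.43, 0.7, 0.12]]
rot 0.0 n 5 err 0.0 0.0 maxrate 0.41 margin 0.23 q [-1.3479  1.5401  0.6461  0.8505  0.5484  1.8323  0.9273] elbow/wrist [[0.13, 0.43, 0.28], [0.43, 0.7, 0.0]]
rot 0.0 n 5 err 0.0 0.0 maxrate 0.54 margin 0.27 q [-1.3242  1.4701  0.6642  1.081   0.5781  1.6449  0.8687] elbow/wrist [[0.14, 0.42, 0.31], [0.47, 0.61, 0.0]]
option W lower
rot 129.0 n 16 err 0.0 0.0 maxrate 1.24 margin 0.52 q [-1.1738  0.3813  0.4156  1.4765 -0.1541  1.3171  1.2612] elbow/wrist [[0.09, 0.14, 0.68], [0.45, 0.45, 0.55]]
rot 89.9 n 11 err 0.0 0.0 maxrate 1.34 margin 0.24 q [-1.3583  1.5487  0.6746  0.8516  0.5224  1.8247  0.9375] elbow/wrist [[0.12, 0.43, 0.28], [0.43, 0.7, 0.0]]
[0.612  0.3091 0.002 ] [0.5697 0.3998 0.122 ]
```

```bash
python3 -c "
from path import *
plan([.50,.42,.25],tool(25,89.9,-1),16)
"
```

```text
need 0.005184791345600943 8.060538972117335
[0.0, -0.0, -8.1, 0.0045, -0.001, -0.0023]
[0.0, -0.0, -8.1, 0.0046, -0.0003, -0.0023]
[0.0, -0.0, -8.1, 0.0046, 0.0003, -0.0024]
[0.0, -0.0, -8.1, 0.0045, 0.0009, -0.0024]
[0.0, -0.0, -8.1, 0.0043, 0.0016, -0.0024]
[0.0, -0.0, -8.1, 0.0041, 0.0022, -0.0024]
[0.0, -0.0, -8.1, 0.0037, 0.0027, -0.0024]
[0.0, -0.0, -8.1, 0.0033, 0.0032, -0.0024]
[0.0, -0.0, -8.1, 0.0028, 0.0036, -0.0024]
[0.0, -0.0, -8.1, 0.0023, 0.004, -0.0024]
[0.0, -0.0, -8.1, 0.0017, 0.0043, -0.0024]
[0.0, -0.0, -8.1, 0.0011, 0.0045, -0.0024]
[0.0, -0.0, -8.1, 0.0005, 0.0046, -0.0024]
[0.0, -0.0, -8.1, -0.0002, 0.0046, -0.0024]
[0.0, -0.0, -8.1, -0.0008, 0.0045, -0.0024]
[0.0, -0.0, -8.1, -0.0015, 0.0044, -0.0024]
```

send_rows(steps=[[0, 0, -8.3, 0.009, -0.001, -0.005, -1], [0, 0, -8.3, 0.009, 0, -0.005, -1], [0, 0, -8.3, 0.009, 0, -0.005, -1], [0, 0, -8.3, 0.009, 0.002, -0.005, -1], [0, 0, -8.3, 0.0086, 0.003, -0.005, -1], [0, 0, -8.3, 0.008, 0.004, -0.005, -1], [0, 0, -8.3, 0.0074, 0.0054, -0.004, -1], [0, 0, -8.3, 0.0066, 0.0064, 0, -1], [0, 0, -8.3, 0.0056, 0.007, 0, -1], [0, 0, -8.3, 0.003, 0.005, 0, -1]])

```text
time: 17.65
ee_pos: [0.4999, 0.4289, 0.2495]
eef_rot: [0.161, 0.987, 0.001, -0.001]
ft_force: [0.5, 0.4, -0.3]
width: 0.087
```

```bash
python3 -c "
from path import *
rel([.50,.42,.25],tool(25,89.9,-1))
plan([.50,.42,.25],tool(25,89.9,-1),6)
R2=tool(25,0,-1);Rm=tool(25,89.9,-1)
plan([.5697,.3998,.122],R2,11,p0=np.array([.5,.42,.25]),R0=Rm)
"
```

```text
t 17.65 pos [0.4999 0.4289 0.2495] tip [0.4999 0.4289 0.2325] F [ 0.464   0.4395 -0.258 ] w 0.087 q [-1.1665  0.4349  0.5456  1.3732 -0.226   1.3952  0.6252]
tool axes rows x,y,z: [[-0.948, 0.317, 0.002], [0.317, 0.948, 0.001], [-0.002, 0.001, -1.0]]
d_tool(now axes) [-0.0029 -0.0084 -0.0005] d_tool(goal axes) [ 0.0037 -0.0081 -0.0005] rotvec deg [  0.1799  -0.124  -43.4838]
need 0.0014892690345343238 7.247395214724999
[0.0, -0.0, -7.2, -0.0005, -0.0014, -0.0001]
[0.0, -0.0, -7.2, -0.0003, -0.0015, -0.0001]
[0.0, -0.0, -7.2, -0.0001, -0.0015, -0.0001]
[0.0, -0.0, -7.2, 0.0001, -0.0015, -0.0001]
[0.0, -0.0, -7.2, 0.0003, -0.0015, -0.0001]
[0.0, -0.0, -7.2, 0.0004, -0.0014, -0.0001]
need 0.013376348313903762 8.17272727272727
[8.2, 0.0, -0.0, -0.005, -0.0043, 0.0116]
[8.2, -0.0, 0.0, -0.005, -0.0026, 0.0121]
[8.2, 0.0, -0.0, -0.005, -0.0009, 0.0124]
[8.2, 0.0, 0.0, -0.005, 0.0009, 0.0124]
[8.2, -0.0, 0.0, -0.005, 0.0027, 0.0121]
[8.2, -0.0, -0.0, -0.005, 0.0043, 0.0116]
[8.2, 0.0, 0.0, -0.005, 0.006, 0.0109]
[8.2, 0.0, 0.0, -0.005, 0.0074, 0.0099]
[8.2, 0.0, 0.0, -0.005, 0.0088, 0.0088]
[8.2, -0.0, 0.0, -0.005, 0.0099, 0.0074]
[8.2, 0.0, 0.0, -0.005, 0.0109, 0.006]
```

send_rows(steps=[[0, 0, -8.5, 0, -0.001, 0, -1], [0, 0, -8.5, 0, -0.001, 0, -1], [0, 0, -8.5, 0, -0.001, 0, -1], [0, 0, -8.5, 0, -0.001, 0, -1], [0, 0, -8.5, 0, -0.001, 0, -1], [8.2, 0, 0, -0.005, -0.0043, 0.0116, -1], [8.2, 0, 0, -0.005, -0.0026, 0.0121, -1], [8.2, 0, 0, -0.005, -0.0009, 0.0124, -1], [8.2, 0, 0, -0.005, 0.0009, 0.0124, -1], [8.2, 0, 0, -0.005, 0.0027, 0.0121, -1]])

```text
time: 18.65
ee_pos: [0.5425, 0.4015, 0.2008]
eef_rot: [-0.193, 0.913, -0.35, 0.081]
ft_force: [0.3, -0.2, -0.5]
width: 0.0871
```

```bash
python3 -c "
from path import *
R2=tool(25,0,-1)
rel([.5697,.3998,.122],R2)
plan([.5697,.3998,.122],R2,7)
"
```

```text
t 18.65 pos [0.5425 0.4015 0.2008] tip [0.5473 0.3912 0.1882] F [ 0.3147 -0.2402 -0.4784] w 0.0871 q [-1.3119  0.7474  0.5374  1.2229  0.3088  1.568   1.0938]
tool axes rows x,y,z: [[-0.913, -0.408, -0.012], [-0.295, 0.681, -0.671], [0.282, -0.608, -0.742]]
d_tool(now axes) [-0.0231  0.0436  0.0671] d_tool(goal axes) [-0.0239  0.0788  0.0131] rotvec deg [47.8707 -0.5519 -1.0514]
need 0.011906160770970205 6.840770784291599
[6.8, -0.1, -0.2, -0.0033, 0.0062, 0.0096]
[6.8, -0.1, -0.2, -0.0033, 0.0073, 0.0088]
[6.8, -0.1, -0.2, -0.0033, 0.0083, 0.0079]
[6.8, -0.1, -0.2, -0.0033, 0.0092, 0.0068]
[6.8, -0.1, -0.2, -0.0033, 0.0099, 0.0057]
[6.8, -0.1, -0.2, -0.0034, 0.0105, 0.0045]
[6.8, -0.1, -0.2, -0.0034, 0.011, 0.0032]
```

send_rows(steps=[[8, -0.1, -0.2, -0.0035, 0.0065, 0.0096, -1], [8, -0.1, -0.2, -0.0035, 0.0077, 0.0088, -1], [8, -0.1, -0.2, -0.0035, 0.009, 0.0079, -1], [8, -0.1, -0.2, -0.0035, 0.01, 0.0065, -1], [8, -0.1, -0.2, -0.0035, 0.01, 0.005, -1], [8, -0.1, -0.2, -0.0035, 0.011, 0.004, -1], [0, 0, 0, -0.003, 0.015, 0.002, -1], [0, 0, 0, 0, 0.025, 0, -1], [0, 0, 0, 0, 0.025, 0, -1], [0, 0, 0, 0, 0.025, 0, -1]])

```text
time: 19.65
ee_pos: [0.5751, 0.3967, 0.0393]
eef_rot: [0.152, -0.68, 0.7, -0.158]
ft_force: [0.8, 0.3, 0.6]
width: 0.0872
```

```bash
python3 -c "
from path import *
R2=tool(25,0,-1)
rel([.5697,.3998,.002],R2)
"
```

```text
t 19.65 pos [0.5751 0.3967 0.0393] tip [0.5824 0.3813 0.0398] F [0.7995 0.3449 0.585 ] w 0.0872 q [-1.3497  1.4874  0.6373  0.8949  0.6082  1.8385  0.9426]
tool axes rows x,y,z: [[-0.904, -0.427, -0.002], [0.015, -0.026, -1.0], [0.427, -0.904, 0.03]]
d_tool(now axes) [ 0.0037  0.0371 -0.0063] d_tool(goal axes) [ 0.0036  0.0373 -0.0051] rotvec deg [-1.7329  0.2886 -0.1382]
```

send_rows(steps=[[-1.7, 0.3, 0, 0.002, 0.013, -0.002, -1], [0, 0, 0, 0.001, 0.012, -0.001, -1], [0, 0, 0, 0, 0.007, 0, -1], [0, 0, 0, 0, 0.003, 0, -1], [0, 0, 0, 0, 0, 0, -1], [0, 0, 0, 0, 0, 0.01, -1], [0, 0, 0, 0, 0, 0.015, -1], [0, 0, 0, 0, 0, 0.015, -1], [0, 0, 0, 0, 0, 0.01, -1], [0, 0, 0, 0, 0, 0, -1]])

```text
time: 20.65
ee_pos: [0.5961, 0.3506, 0.0076]
eef_rot: [-0.149, 0.696, -0.685, 0.155]
ft_force: [-0.1, 0.4, -0.3]
width: 0.0871
```

```bash
python3 -c "
from path import *
R2=tool(25,0,-1)
rel([.612,.3091,.002],R2)
look('side',8);im,_=look('top',8); crop(im,125,325,140,290,4,'ct8')
im,_=load('side',8); crop(im,200,400,100,250,4,'cs8')
"
```

```text
t 20.65 pos [0.5961 0.3506 0.0076] tip [0.6032 0.3352 0.0074] F [-0.1091  0.3944 -0.2884] w 0.0871 q [-1.3216  1.4724  0.6238  0.9871  0.5889  1.7319  0.8777]
tool axes rows x,y,z: [[-0.907, -0.42, -0.011], [0.004, 0.018, -1.0], [0.42, -0.907, -0.015]]
d_tool(now axes) [0.0031 0.0049 0.0444] d_tool(goal axes) [0.0031 0.0056 0.0443] rotvec deg [ 0.8303 -0.1536 -0.6341]
```

View pics/cs8.png

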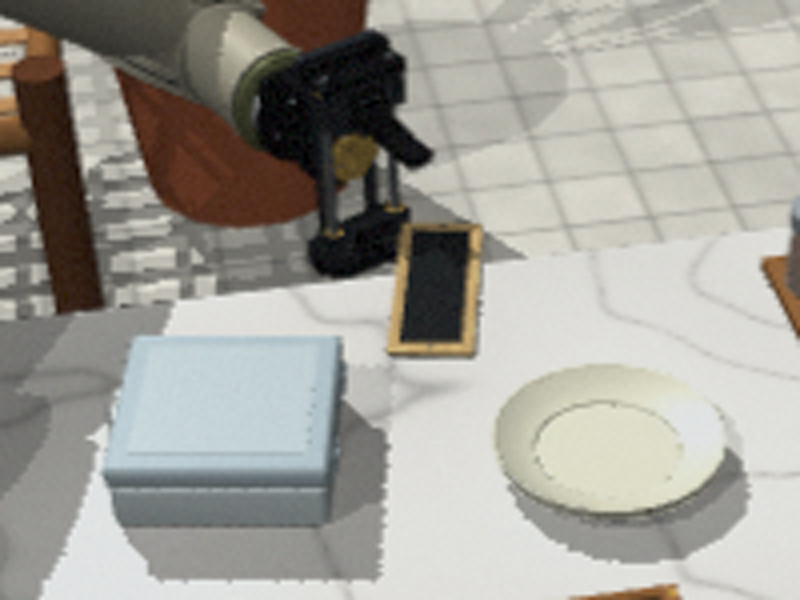

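The upper finger is above the slate's end and the lower one below and beyond the edge. Advancing.

send_rows(steps=[[0.8, -0.2, -0.6, 0.002, 0.003, 0.006, -1], [0, 0, 0, 0.001, 0.002, 0.01, -1], [0, 0, 0, 0, 0, 0.012, -1], [0, 0, 0, 0, 0, 0.01, -1], [0, 0, 0, 0, 0, 0.004, -1], [0, 0, 0, 0, 0, 0, -1], [0, 0, 0, 0, 0, 0, -1], [0, 0, 0, 0, 0, 0, -1], [0, 0, 0, 0, 0, 0, -1], [0, 0, 0, 0, 0, 0, -1]])

```text
time: 21.75
ee_pos: [0.6115, 0.3118, 0.0012]
eef_rot: [-0.155, 0.691, -0.689, 0.155]
ft_force: [-0.6, -0.6, -0.9]
width: 0.0865
```

```bash
python3 -c "
from path import *
R2=tool(25,0,-1)
rel([.612,.3091,.002],R2)
"
```

```text
t 21.75 pos [0.6115 0.3118 0.0012] tip [0.6187 0.2964 0.0012] F [-0.553  -0.5823 -0.8617] w 0.0865 q [-1.312   1.4589  0.6309  1.0774  0.6085  1.6554  0.8547]
tool axes rows x,y,z: [[-0.904, -0.427, -0.0], [-0.001, 0.002, -1.0], [0.427, -0.904, -0.002]]
d_tool(now axes) [ 0.0006 -0.0008  0.0026] d_tool(goal axes) [ 0.0006 -0.0008  0.0026] rotvec deg [ 0.1158  0.2963 -0.0035]
```

send_rows(steps=[[0, 0, 0, 0, -0.0008, 0.001, 0], [0, 0, 0, 0, 0, 0, 0.3], [0, 0, 0, 0, 0, 0, 0.6], [0, 0, 0, 0, 0, 0, 0.8], [0, 0, 0, 0, 0, 0, 1], [0, 0, 0, 0, 0, 0, 1], [0, 0, 0, 0, 0, 0, 1], [0, 0, 0, 0, 0, 0, 1], [0, 0, 0, 0, 0, 0, 1], [0, 0, 0, 0, 0, 0, 1]], force=45)

```text
time: 22.75
ee_pos: [0.6118, 0.3113, 0.002]
eef_rot: [-0.155, 0.691, -0.689, 0.155]
ft_force: [0.1, 0.0, -0.1]
width: 0.015
```

```bash
python3 -c "
from path import *
R2=tool(25,0,-1)
rel([.612,.3091,.002],R2)
"
```

```text
t 22.75 pos [0.6118 0.3113 0.002 ] tip [0.619  0.296  0.0019] F [ 0.0806  0.0125 -0.0711] w 0.015 q [-1.3124  1.457   0.6313  1.08    0.6092  1.6535  0.8547]
tool axes rows x,y,z: [[-0.904, -0.428, -0.0], [-0.001, 0.002, -1.0], [0.428, -0.904, -0.002]]
d_tool(now axes) [ 0.0007 -0.      0.0021] d_tool(goal axes) [ 0.0007 -0.      0.0021] rotvec deg [ 0.1359  0.3367 -0.0065]
```

send_rows(steps=[[0, 0, 0, 0, 0, 0, 1], [0, 0, 0, 0, 0, 0, 1], [0, 0, 0, 0, 0, 0, 1], [0, 0, 0, 0, 0, 0, 1], [0, 0, 0, 0, -0.003, 0, 1], [0, 0, 0, 0, -0.006, 0, 1], [0, 0, 0, 0, -0.01, 0, 1], [0, 0, 0, 0, -0.012, 0, 1], [0, 0, 0, 0, -0.015, 0, 1], [0, 0, 0, 0, -0.015, 0, 1]])

```text
time: 23.75
ee_pos: [0.6115, 0.3107, 0.0659]
eef_rot: [-0.156, 0.691, -0.689, 0.154]
ft_force: [0.7, -0.5, -0.9]
width: 0.0037
```

```bash
python3 -c "
from path import *
R2=tool(25,0,-1)
rel([.612,.3091,.002],R2)
look('side',9);im,_=look('top',9); crop(im,125,325,140,290,4,'ct9')
im,_=load('side',9); crop(im,200,400,100,250,4,'cs9')
"
```

```text
t 23.75 pos [0.6115 0.3107 0.0659] tip [0.6188 0.2953 0.0659] F [ 0.7307 -0.4648 -0.9482] w 0.0037 q [-1.3403  1.3518  0.6602  1.1571  0.6391  1.6492  0.9032]
tool axes rows x,y,z: [[-0.904, -0.428, 0.002], [-0.003, 0.002, -1.0], [0.428, -0.904, -0.003]]
d_tool(now axes) [0.0001 0.0639 0.0018] d_tool(goal axes) [0.0002 0.0639 0.0017] rotvec deg [0.1586 0.3251 0.1206]
```

View pics/cs9.png

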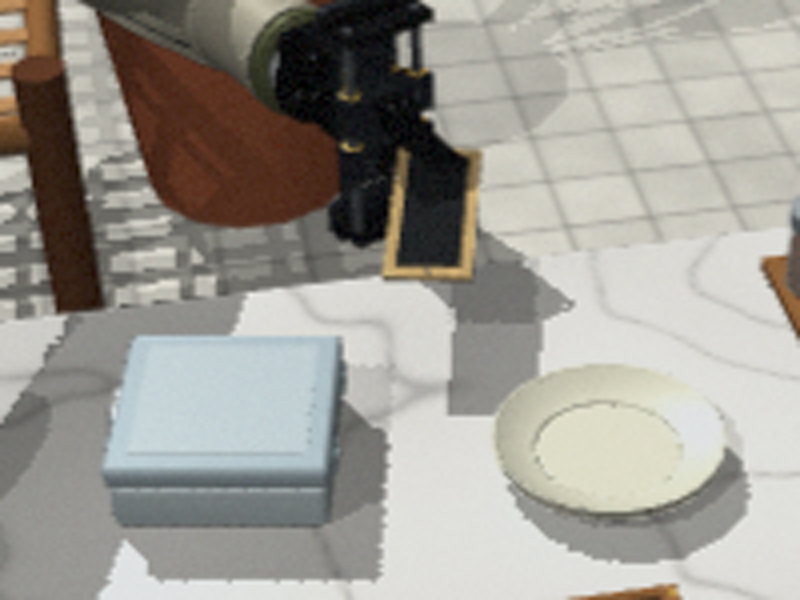

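The slate is held level with writing side up, width 3.7 mm. Planning the placement from the actual grasp:

```bash
cat > pl.py <<'E'
from path import *
Rg=Ro.from_quat([-0.155,0.691,-0.689,0.155]); pg=np.array([.6118,.3113,.002])
cT=np.array([.5975,.2495,0]); RsT=Ro.from_euler('z',-13.0,degrees=True)
rt=RsT.inv()*Rg; pt=RsT.inv().apply(pg-cT)
def place(psi,phi,cx,cy,lift=0):
    RP=Ro.from_euler('z',psi,degrees=True)*Ro.from_euler('x',phi,degrees=True)
    s=np.deg2rad(psi); ax=np.array([-np.sin(s),np.cos(s),0]); re=C+[cx,cy,.02+lift]-.08*ax
    return re+RP.apply([0,.08,0])+RP.apply(pt), RP*rt
E
cat > r7.py <<'E'
from pl import *
q0=read_state()["joint_positions"]
for psi in(-22,-15,-8):
  for cy in (.01,.02):
    for phi in (26,28,30,33,36,40):
        p,R=place(psi,phi,.03,cy); q,e,a=ik(p,R,q0,.02)
        print(psi,cy,phi,p,round(e,3),round(a,3),'mar',np.minimum(q-LO,HI-q).min().round(2),clear(p,R,.005)[:2],clear(p,R,.04)[:1],clear(p,R,.06)[:1])
E
python3 r7.py
```

```text
-22 0.01 26 [ 0.61   -0.2005  0.0847] 0.0 0.0 mar 0.35 [(0.0, 'body', 'lw'), (0.0075, 'body', 'table')] [(0.0, 'body', 'lw')] [(0.0, 'body', 'lw')]
-22 0.01 28 [ 0.6092 -0.2026  0.0891] 0.0 0.0 mar 0.33 [(0.0, 'body', 'lw'), (0.0141, 'body', 'table')] [(0.0, 'body', 'lw')] [(0.0, 'body', 'lw')]
-22 0.01 30 [ 0.6082 -0.2049  0.0934] 0.0 0.0 mar 0.31 [(0.0, 'body', 'lw'), (0.0186, 'body', 'floor')] [(0.0, 'body', 'lw')] [(0.0, 'body', 'lw')]
-22 0.01 33 [ 0.6067 -0.2087  0.0998] 0.0 0.0 mar 0.29 [(0.0, 'body', 'lw'), (0.0226, 'body', 'floor')] [(0.0, 'body', 'lw')] [(0.0, 'body', 'lw')]
-22 0.01 36 [ 0.6051 -0.2127  0.1059] 0.0 0.0 mar 0.26 [(0.0039, 'body', 'lw'), (0.0279, 'body', 'floor')] [(0.0039, 'body', 'lw')] [(0.0039, 'body', 'lw')]
-22 0.01 40 [ 0.6027 -0.2185  0.1137] 0.0 0.0 mar 0.23 [(0.0075, 'body', 'lw'), (0.0374, 'body', 'floor')] [(0.0075, 'body', 'lw')] [(0.0075, 'body', 'lw')]
-22 0.02 26 [ 0.61   -0.1905  0.0847] 0.0 0.0 mar 0.36 [(0.0003, 'body', 'lw'), (0.0075, 'body', 'table')] [(0.0003, 'body', 'lw')] [(0.0, 'f1', 'lw')]
-22 0.02 28 [ 0.6092 -0.1926  0.0891] 0.0 
[... 3645 characters left out ...]
r 0.19 [(0.0, 'body', 'lw'), (0.0123, 'body', 'comp')] [(0.0, 'body', 'lw')] [(0.0, 'body', 'lw')]
-8 0.02 30 [ 0.598  -0.1922  0.0934] 0.0 0.0 mar 0.18 [(0.0, 'body', 'lw'), (0.0132, 'body', 'comp')] [(0.0, 'body', 'lw')] [(0.0, 'body', 'lw')]
-8 0.02 33 [ 0.5975 -0.1962  0.0998] 0.0 0.0 mar 0.17 [(0.0, 'body', 'lw'), (0.0162, 'body', 'comp')] [(0.0, 'body', 'lw')] [(0.0, 'body', 'lw')]
-8 0.02 36 [ 0.5969 -0.2005  0.1059] 0.0 0.0 mar 0.17 [(0.0054, 'body', 'lw'), (0.0187, 'body', 'comp')] [(0.0054, 'body', 'lw')] [(0.0054, 'body', 'lw')]
-8 0.02 40 [ 0.596  -0.2067  0.1137] 0.0 0.0 mar 0.16 [(0.0079, 'body', 'lw'), (0.0201, 'body', 'comp')] [(0.0079, 'body', 'lw')] [(0.0079, 'body', 'lw')]
```

```bash
cat > r8.py <<'E'
from pl import *
psi,phi,cx,cy=-22,36,.03,.02
p,R=place(psi,phi,cx,cy); s=np.deg2rad(psi); ax=np.array([-np.sin(s),np.cos(s),0]); lat=np.array([np.cos(s),np.sin(s),0])
re=C+[cx,cy,.02]-.08*ax
print('re',re-C, 'place',p)
for w in (.004,.03,.06,.087): print(w,clear(p,R,w)[:3])
def sang(p,R,w):
    F=samp((-.0095,.0095),(w/2+.001,w/2+.015),(-.05,.017))
    X=R.apply(F)+p-re; a=X@ax; l=X@lat; z=X[:,2]
    ang=np.arctan2(z,a); Ls=.16
    # in footprint once rotated
    r=np.hypot(a,z); m=(r<.16)&(np.abs(l)<.03)&(a>0)
    if not m.any(): return None
    k=np.argmax(np.where(m,ang,-9)); return np.rad2deg(ang[k]), .16-np.where(m,r,9).min()
for w in(.004,.03,.06,.087): print(w,sang(p,R,w))
h=np.cross(R.as_matrix()[:,2],[0,0,1]);h/=np.linalg.norm(h)
best=[]
for w in(.03,.045,.06,.087):
  for dth in (0,6,12,18,24):
    R2=Ro.from_rotvec(-h*np.deg2rad(dth)*1)*R
    if R2.as_matrix()[2,2]>R.as_matrix()[2,2]: R2=Ro.from_rotvec(h*np.deg2rad(dth))*R
    for da in np.arange(-.03,.04,.01):
      for dz in np.arange(-.05,.05,.01):
        pp=p+da*ax+[0,0,dz]; sa=sang(pp,R2,w)
        if sa is None or sa[1]<.008 or sa[0]<0: continue
        c=clear(pp,R2,w)
        if c[0][0]>.004: best.append((round(sa[0],1),w,dth,round(da,3),round(dz,3),round(sa[1],3),c[0]))
best.sort(); 
for b in best[:12]: print(b)
E
python3 r8.py
```

```text
re [ 0.     -0.0542  0.02  ] place [ 0.6051 -0.2027  0.1059]
0.004 [(0.0088, 'body', 'lw'), (0.0355, 'body', 'floor'), (0.0397, 'body', 'fw')]
0.03 [(0.0088, 'body', 'lw'), (0.0355, 'body', 'floor'), (0.0392, 'f1', 'fw')]
0.06 [(0.0088, 'body', 'lw'), (0.0269, 'f1', 'lw'), (0.031, 'f1', 'fw')]
0.087 [(0.0088, 'body', 'lw'), (0.0138, 'f1', 'lw'), (0.0266, 'f1', 'fw')]
0.004 (np.float64(35.661817049384325), np.float64(0.03578290909519516))
0.03 (np.float64(30.996815701098697), np.float64(0.03496204471369971))
0.06 (np.float64(25.565739244174587), np.float64(0.03236547547503604))
0.087 (np.float64(20.543259172460388), np.float64(0.028600628984212645))
(np.float64(14.7), 0.06, 24, np.float64(0.02), np.float64(-0.02), np.float64(0.008), (0.0051, 'f1', 'lw'))
(np.float64(15.0), 0.087, 18, np.float64(0.01), np.float64(-0.01), np.float64(0.011), (0.0063, 'f1', 'lw'))
(np.float64(15.2), 0.045, 12, np.float64(0.03), np.float64(-0.02), np.float64(0.008), (0.0064, 'f1', 'lw'))
(np.float64(15.2), 0.06, 12, np.float64(0.02), np.float64(-0.02), np.float64(0.014), (0.0045, 'f1', 'lw'))
(np.float64(15.4), 0.045, 6, np.float64(0.03), np.float64(-0.02), np.float64(0.01), (0.0043, 'f1', 'lw'))
(np.float64(15.5), 0.045, 24, np.float64(0.02), np.float64(-0.03), np.float64(0.015), (0.0067, 'f1', 'lw'))
(np.float64(15.6), 0.03, 12, np.float64(0.03), np.float64(-0.03), np.float64(0.014), (0.0057, 'f1', 'lw'))
(np.float64(15.6), 0.087, 12, np.float64(0.01), np.float64(-0.01), np.float64(0.014), (0.0046, 'f1', 'lw'))
(np.float64(15.7), 0.045, 0, np.float64(0.03), np.float64(-0.02), np.float64(0.012), (0.0045, 'f1', 'lw'))
(np.float64(15.7), 0.06, 18, np.float64(0.02), np.float64(-0.02), np.float64(0.011), (0.0054, 'f1', 'lw'))
(np.float64(15.8), 0.03, 18, np.float64(0.03), np.float64(-0.03), np.float64(0.012), (0.006, 'f1', 'lw'))
(np.float64(16.1), 0.03, 24, np.float64(0.03), np.float64(-0.03), np.float64(0.01), (0.0076, 'f1', 'lw'))
```

```bash
cat > r9.py <<'E'
from pl import *
s=read_state(); q=s["joint_positions"]; p0=s["ee_pos"]; R0=Ro.from_quat(s["eef_rot"])
p,R=place(-22,36,.03,.02)
A=p0+[0,0,.16]; B=p+[0,0,.12]
q1=seg(p0,R0,A,R0,5,q); M=A+(B-A)*.5; q2=seg(A,R0,M,R,9,q1); q3=seg(M,R,B,R,9,q2); q4=seg(B,R,p,R,8,q3)
print(p,R.as_matrix().T)
print('lift'); plan(A,R0,5,p0=p0,R0=R0); print('A-M'); plan(M,R,9,p0=A,R0=R0); print('M-B'); plan(B,R,9,p0=M,R0=R)
E
python3 r9.py
```

```text
rot 0.0 n 5 err 0.0 0.0 maxrate 0.5 margin 0.38 q [-1.3964  1.1213  0.7488  1.2462  0.7296  1.6764  1.0575] elbow/wrist [[0.1, 0.39, 0.46], [0.47, 0.61, 0.23]]
rot 37.0 n 9 err 0.0 0.0 maxrate 0.69 margin 0.43 q [-1.356   0.6157  0.9074  1.7789  0.6542  1.2057  0.7082] elbow/wrist [[0.08, 0.24, 0.63], [0.5, 0.33, 0.38]]
rot 0.0 n 9 err 0.0 0.0 maxrate 0.49 margin 0.23 q [-1.1658  0.4768  1.1085  2.0373  0.9318  0.8166  0.7233] elbow/wrist [[0.1, 0.17, 0.66], [0.49, 0.07, 0.38]]
rot 0.0 n 8 err 0.0 0.0 maxrate 0.36 margin 0.25 q [-1.0468  0.7545  0.9731  2.0725  0.9023  0.6237  0.4988] elbow/wrist [[0.17, 0.25, 0.59], [0.49, 0.07, 0.26]]
[ 0.6051 -0.2027  0.1059] [[-0.9152 -0.1709 -0.365 ]
 [ 0.2198  0.5474 -0.8075]
 [ 0.3378 -0.8193 -0.4634]]
lift
need 0.032 0.0
[0.0, 0.0, 0.0, -0.0, -0.032, -0.0001]
[0.0, 0.0, 0.0, -0.0, -0.032, -0.0001]
[0.0, 0.0, 0.0, -0.0, -0.032, -0.0001]
[0.0, 0.0, 0.0, -0.0, -0.032, -0.0001]
[0.0, 0.0, 0.0, -0.0, -0.032, -0.0001]
A-M
need 0.028567010946341245 4.113240720815338
[-2.9, 1.0, 2.7, 0.0126, -0.0, 0.0256]
[-2.9, 1.0, 2.7, 0.0121, -0.0019, 0.0258]
[-2.9, 1.0, 2.7, 0.0115, -0.0038, 0.0259]
[-2.9, 1.0, 2.7, 0.0109, -0.0056, 0.0258]
[-2.9, 1.0, 2.7, 0.0101, -0.0075, 0.0256]
[-2.9, 1.0, 2.7, 0.0093, -0.0092, 0.0254]
[-2.9, 1.0, 2.7, 0.0084, -0.0109, 0.025]
[-2.9, 1.0, 2.7, 0.0074, -0.0126, 0.0245]
[-2.9, 1.0, 2.7, 0.0064, -0.0142, 0.024]
M-B
need 0.02856701094634124 0.0
[0.0, 0.0, 0.0, 0.0053, -0.0156, 0.0233]
[0.0, 0.0, 0.0, 0.0053, -0.0156, 0.0233]
[0.0, 0.0, 0.0, 0.0053, -0.0156, 0.0233]
[0.0, 0.0, 0.0, 0.0053, -0.0156, 0.0233]
[0.0, 0.0, 0.0, 0.0053, -0.0156, 0.0233]
[0.0, 0.0, 0.0, 0.0053, -0.0156, 0.0233]
[0.0, 0.0, 0.0, 0.0053, -0.0156, 0.0233]
[0.0, 0.0, 0.0, 0.0053, -0.0156, 0.0233]
[0.0, 0.0, 0.0, 0.0053, -0.0156, 0.0233]
```

send_rows(steps=[[0, 0, 0, 0, -0.03, 0, 1], [0, 0, 0, 0, -0.03, 0, 1], [0, 0, 0, 0, -0.03, 0, 1], [0, 0, 0, 0, -0.03, 0, 1], [0, 0, 0, 0, -0.025, 0, 1], [-2.9, 1, 2.7, 0.0126, 0, 0.0256, 1], [-2.9, 1, 2.7, 0.0121, -0.0019, 0.0258, 1], [-2.9, 1, 2.7, 0.0115, -0.0038, 0.0259, 1], [-2.9, 1, 2.7, 0.0109, -0.0056, 0.0258, 1], [-2.9, 1, 2.7, 0.0101, -0.0075, 0.0256, 1]])

```text
time: 24.85
ee_pos: [0.6083, 0.1678, 0.2125]
eef_rot: [-0.062, 0.796, -0.573, 0.185]
ft_force: [0.7, -0.2, 0.6]
width: 0.0037
```

```bash
cat > r10.py <<'E'
from pl import *
import sys
p,R=place(-22,36,.03,.02); lift=float(sys.argv[1]); n=int(sys.argv[2])
rel(p+[0,0,lift],R); plan(p+[0,0,lift],R,n)
E
python3 r10.py .12 14
```

```text
t 24.85 pos [0.6083 0.1678 0.2125] tip [0.6145 0.1527 0.2078] F [ 0.7274 -0.1582  0.5742] w 0.0037 q [-1.3815  0.8568  0.7998  1.5784  0.6478  1.4096  0.798 ]
tool axes rows x,y,z: [[-0.924, -0.311, -0.222], [0.112, 0.335, -0.935], [0.365, -0.89, -0.275]]
d_tool(now axes) [ 0.1151 -0.1371  0.3247] d_tool(goal axes) [ 0.0614 -0.2143  0.2962] rotvec deg [-11.0759   3.6899  10.8752]
need 0.026481110856664724 1.1396382575260147
[-0.8, 0.3, 0.8, 0.0082, -0.0098, 0.0232]
[-0.8, 0.3, 0.8, 0.008, -0.0102, 0.0231]
[-0.8, 0.3, 0.8, 0.0077, -0.0106, 0.023]
[-0.8, 0.3, 0.8, 0.0075, -0.0111, 0.0229]
[-0.8, 0.3, 0.8, 0.0072, -0.0115, 0.0227]
[-0.8, 0.3, 0.8, 0.007, -0.0119, 0.0226]
[-0.8, 0.3, 0.8, 0.0067, -0.0123, 0.0225]
[-0.8, 0.3, 0.8, 0.0064, -0.0127, 0.0223]
[-0.8, 0.3, 0.8, 0.0061, -0.0131, 0.0222]
[-0.8, 0.3, 0.8, 0.0059, -0.0135, 0.022]
[-0.8, 0.3, 0.8, 0.0056, -0.0139, 0.0219]
[-0.8, 0.3, 0.8, 0.0053, -0.0142, 0.0217]
[-0.8, 0.3, 0.8, 0.005, -0.0146, 0.0215]
[-0.8, 0.3, 0.8, 0.0047, -0.015, 0.0213]
```

send_rows(steps=[[-1.3, 0.4, 1.2, 0.0085, -0.0103, 0.0243, 1], [-1.3, 0.4, 1.2, 0.008, -0.0111, 0.0243, 1], [-1.3, 0.4, 1.2, 0.0077, -0.0118, 0.024, 1], [-1.3, 0.4, 1.2, 0.0075, -0.0126, 0.0237, 1], [-1.3, 0.4, 1.2, 0.007, -0.0135, 0.0235, 1], [-1.3, 0.4, 1.2, 0.0065, -0.014, 0.023, 1], [-1.3, 0.4, 1.2, 0.006, -0.0145, 0.0226, 1], [-1, 0.3, 1, 0.0056, -0.015, 0.0223, 1], [0, 0, 0, 0.005, -0.0156, 0.022, 1], [0, 0, 0, 0.005, -0.0156, 0.022, 1]])

```text
time: 25.85
ee_pos: [0.6015, -0.1225, 0.2206]
eef_rot: [0.008, 0.855, -0.477, 0.202]
ft_force: [0.5, -0.1, -1.3]
width: 0.0035
```

```bash
python3 r10.py .06 8
```

```text
t 25.85 pos [ 0.6015 -0.1225  0.2206] tip [ 0.6073 -0.1364  0.2127] F [ 0.5138 -0.1014 -1.2543] w 0.0035 q [-1.2594  0.4954  1.0441  2.004   0.855   0.9469  0.7053]
tool axes rows x,y,z: [[-0.918, -0.179, -0.354], [0.207, 0.544, -0.813], [0.338, -0.82, -0.463]]
d_tool(now axes) [0.0304 0.0015 0.0922] d_tool(goal axes) [0.0304 0.001  0.0922] rotvec deg [-0.0395  0.0298  0.786 ]
need 0.012142544523773436 0.09844833224452386
[-0.0, 0.0, 0.1, 0.0038, 0.0002, 0.0115]
[-0.0, 0.0, 0.1, 0.0038, 0.0002, 0.0115]
[-0.0, 0.0, 0.1, 0.0038, 0.0002, 0.0115]
[-0.0, 0.0, 0.1, 0.0038, 0.0002, 0.0115]
[-0.0, 0.0, 0.1, 0.0038, 0.0002, 0.0115]
[-0.0, 0.0, 0.1, 0.0038, 0.0002, 0.0115]
[-0.0, 0.0, 0.1, 0.0038, 0.0001, 0.0115]
[-0.0, 0.0, 0.1, 0.0038, 0.0001, 0.0115]
```

send_rows(steps=[[0, 0, 0.4, 0.0038, 0, 0.0115, 1], [0, 0, 0.4, 0.0038, 0, 0.0115, 1], [0, 0, 0, 0.0038, 0, 0.0115, 1], [0, 0, 0, 0.0038, 0, 0.0115, 1], [0, 0, 0, 0.0038, 0, 0.0115, 1], [0, 0, 0, 0.0038, 0, 0.0115, 1], [0, 0, 0, 0.0035, 0, 0.01, 1], [0, 0, 0, 0.002, 0, 0.006, 1], [0, 0, 0, 0, 0, 0, 1], [0, 0, 0, 0, 0, 0, 1]])

```text
time: 26.85
ee_pos: [0.5989, -0.2067, 0.1679]
eef_rot: [0.019, 0.856, -0.475, 0.203]
ft_force: [0.8, 0.0, -1.8]
width: 0.0036
```

```bash
python3 r10.py .03 4; python3 -c "
from h import *
look('side',10);im,_=look('top',10); crop(im,300,460,160,280,5,'ct10')
im,_=load('side',10); crop(im,240,440,170,340,4,'cs10')"
```

```text
t 26.85 pos [ 0.5989 -0.2067  0.1679] tip [ 0.6045 -0.2207  0.16  ] F [ 0.7531  0.0127 -1.7522] w 0.0036 q [-1.1024  0.5982  1.045   2.0723  0.913   0.7213  0.6168]
tool axes rows x,y,z: [[-0.917, -0.159, -0.365], [0.225, 0.549, -0.805], [0.329, -0.821, -0.468]]
d_tool(now axes) [0.0054 0.0294 0.0136] d_tool(goal axes) [0.0054 0.0294 0.0136] rotvec deg [ 0.0397 -0.5639 -0.3562]
need 0.008204520090851103 0.16704527874392672
[0.0, -0.1, -0.1, 0.0014, 0.0073, 0.0034]
[0.0, -0.1, -0.1, 0.0013, 0.0073, 0.0034]
[0.0, -0.1, -0.1, 0.0013, 0.0073, 0.0034]
[0.0, -0.1, -0.1, 0.0013, 0.0073, 0.0034]
```

View pics/cs10.png

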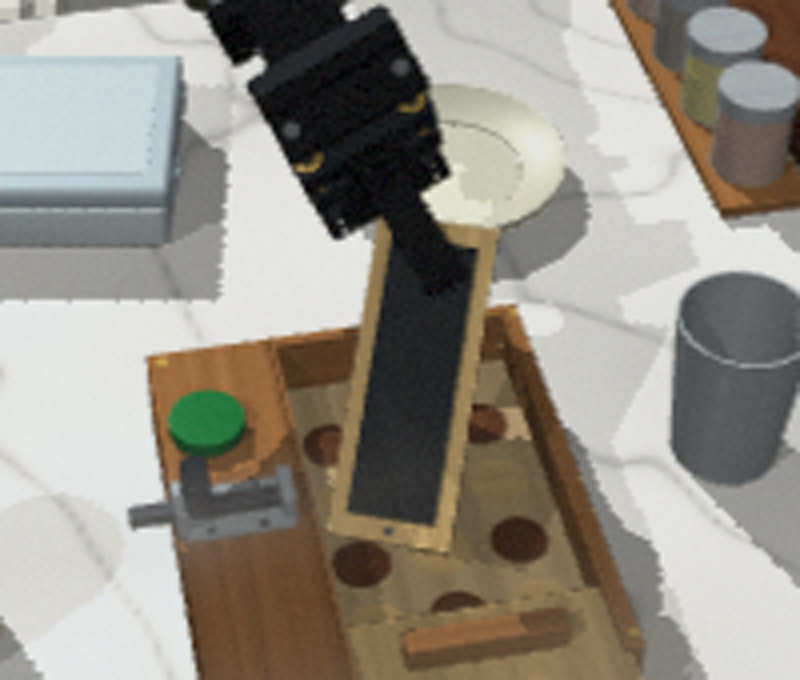

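View pics/ct10.png

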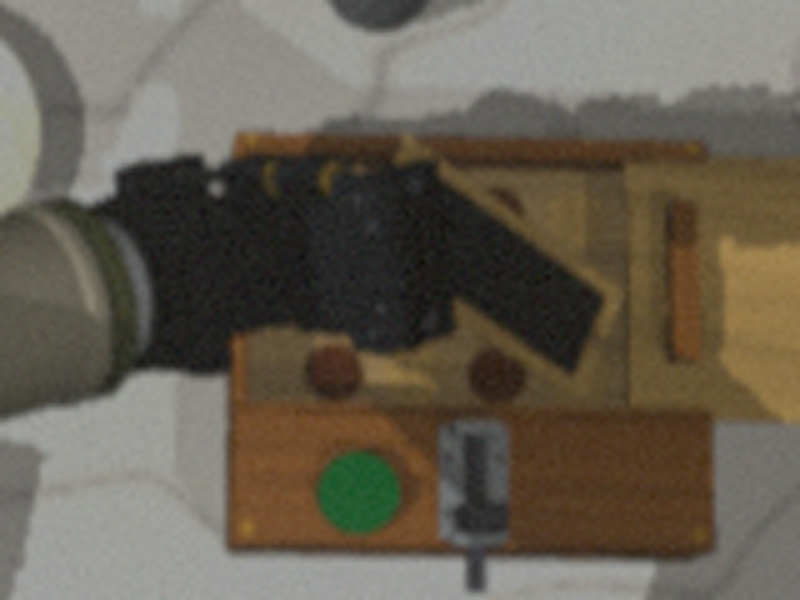

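The slate is held writing side up, sloping into the bay; its lower end's corners are at (332,530) and (447,552) in the side crop. Checking its pose:

```bash
cat > r11.py <<'E'
from pl import *
def PM(n):
    K,T=par(n); return K@np.linalg.inv(T)[:3]
t=np.array([[622,297],[578,375]])/5+[300,160]; s=np.array([[447,552],[332,530]])/4+[240,170]
X=cv2.triangulatePoints(PM("top"),PM("side"),t.T,s.T); X=(X[:3]/X[3]).T; print('tri case frame\n',X-C)
st=read_state(); R=Ro.from_quat(st["eef_rot"]); RS=R*rt.inv(); c=st["ee_pos"]-RS.apply(pt)
print('pred corners',[(c+RS.apply(v)-C).round(4).tolist() for v in([.03,-.08,.004],[-.03,-.08,.004],[.03,.08,.004],[-.03,.08,.004])])
print('pred bottom right end z',[(c+RS.apply(v))[2].round(4) for v in([.03,-.08,0],[-.03,-.08,0])], RS.as_euler('zxy',degrees=True))
for n,c2,z in(("top",t,None),("side",s,None)):
    for zz in (.07,.08,.09): print(n,zz,(px2plane(n,c2,zz)-C)[:,:2].tolist())
E
python3 r11.py
```

```text
tri case frame
 [[ 0.0185 -0.0686  0.0822]
 [-0.0275 -0.0457  0.0847]]
pred corners [[0.0197, -0.0708, 0.0847], [-0.0357, -0.0478, 0.0848], [0.0694, 0.0482, 0.1793], [0.0141, 0.0713, 0.1795]]
pred bottom right end z [np.float64(0.0815), np.float64(0.0816)] [-27.3077  33.1509 -15.635 ]
top 0.07 [[0.01965181200584154, -0.07122809688316056], [-0.020041193513250843, -0.04875204664918381]]
top 0.08 [[0.017531787927866804, -0.06902175082540851], [-0.021816875032360405, -0.04674068357519767]]
top 0.09 [[0.01541176384989218, -0.06681540476765657], [-0.02359255655147008, -0.04472932050121148]]
side 0.07 [[0.02256071925858616, -0.05880485820917447], [-0.029616435490741333, -0.03440091956153957]]
side 0.08 [[0.020291364002916756, -0.06666101449096051], [-0.031201955642439994, -0.04257691447773504]]
side 0.09 [[0.018022008747247464, -0.07451717077274667], [-0.032787475794138765, -0.05075290939393062]]
```

Measured and predicted slate poses agree within 2–3 mm. Descending, with a small +x shift.

```bash
cat > r12.py <<'E'
from pl import *
import sys
p,R=place(-22,36,.034,.02); lift=float(sys.argv[1]); n=int(sys.argv[2])
rel(p+[0,0,lift],R); plan(p+[0,0,lift],R,n)
st=read_state(); Rr=Ro.from_quat(st["eef_rot"]); RS=Rr*rt.inv(); c=st["ee_pos"]-RS.apply(pt)
print('pred right-end bottom (case)',[(c+RS.apply(v)-C).round(4).tolist() for v in([.03,-.08,0],[-.03,-.08,0])])
E
python3 r12.py .012 8
```

```text
t 26.95 pos [ 0.5991 -0.2065  0.168 ] tip [ 0.6047 -0.2205  0.16  ] F [ 1.4057 -0.4735 -0.3989] w 0.0038 q [-1.1027  0.598   1.045   2.0722  0.913   0.7213  0.6168]
tool axes rows x,y,z: [[-0.917, -0.16, -0.366], [0.225, 0.549, -0.805], [0.329, -0.82, -0.468]]
d_tool(now axes) [0.0085 0.0446 0.0236] d_tool(goal axes) [0.0085 0.0447 0.0234] rotvec deg [ 0.0566 -0.5453 -0.3632]
need 0.006398150485104199 0.08220066533312921
[0.0, -0.1, -0.0, 0.0011, 0.0056, 0.0029]
[0.0, -0.1, -0.0, 0.0011, 0.0056, 0.0029]
[0.0, -0.1, -0.0, 0.0011, 0.0056, 0.0029]
[0.0, -0.1, -0.0, 0.0011, 0.0056, 0.0029]
[0.0, -0.1, -0.0, 0.0011, 0.0056, 0.0029]
[0.0, -0.1, -0.0, 0.0011, 0.0056, 0.0029]
[0.0, -0.1, -0.0, 0.0011, 0.0056, 0.0029]
[0.0, -0.1, -0.0, 0.0011, 0.0056, 0.0029]
pred right-end bottom (case) [[0.0206, -0.0686, 0.0815], [-0.0348, -0.0456, 0.0816]]
```

send_rows(steps=[[0, -0.3, -0.2, 0.0011, 0.0056, 0.0029, 1], [0, -0.2, -0.2, 0.0011, 0.0056, 0.0029, 1], [0, 0, 0, 0.0011, 0.0056, 0.0029, 1], [0, 0, 0, 0.0011, 0.0056, 0.0029, 1], [0, 0, 0, 0.0011, 0.0056, 0.0029, 1], [0, 0, 0, 0.0011, 0.0056, 0.0029, 1], [0, 0, 0, 0.0011, 0.0056, 0.0029, 1], [0, 0, 0, 0.001, 0.004, 0.002, 1], [0, 0, 0, 0, 0, 0, 1], [0, 0, 0, 0, 0, 0, 1]])

```text
time: 27.95
ee_pos: [0.6099, -0.2003, 0.1146]
eef_rot: [0.012, 0.856, -0.475, 0.206]
ft_force: [0.0, -0.0, -1.1]
width: 0.0034
```

```bash
python3 r12.py 0 5;python3 -c "
from h import *
im,_=look('side',11); crop(im,240,440,170,340,4,'cs11')"
```

```text
t 27.95 pos [ 0.6099 -0.2003  0.1146] tip [ 0.6157 -0.2142  0.1067] F [ 0.0155 -0.0062 -1.1275] w 0.0034 q [-1.0471  0.735   0.9743  2.0616  0.9003  0.6395  0.5231]
tool axes rows x,y,z: [[-0.915, -0.174, -0.363], [0.216, 0.549, -0.808], [0.34, -0.818, -0.465]]
d_tool(now axes) [0.0043 0.0055 0.0057] d_tool(goal axes) [0.0043 0.0055 0.0057] rotvec deg [0.1368 0.1217 0.182 ]
need 0.001797678010801225 0.05163226609364718
[0.0, 0.0, 0.0, 0.0009, 0.0011, 0.0011]
[0.0, 0.0, 0.0, 0.0009, 0.0011, 0.0011]
[0.0, 0.0, 0.0, 0.0009, 0.0011, 0.0011]
[0.0, 0.0, 0.0, 0.0009, 0.0011, 0.0011]
[0.0, 0.0, 0.0, 0.0009, 0.0011, 0.0011]
pred right-end bottom (case) [[0.033, -0.063, 0.0286], [-0.0227, -0.0408, 0.0287]]
```

View pics/cs11.png

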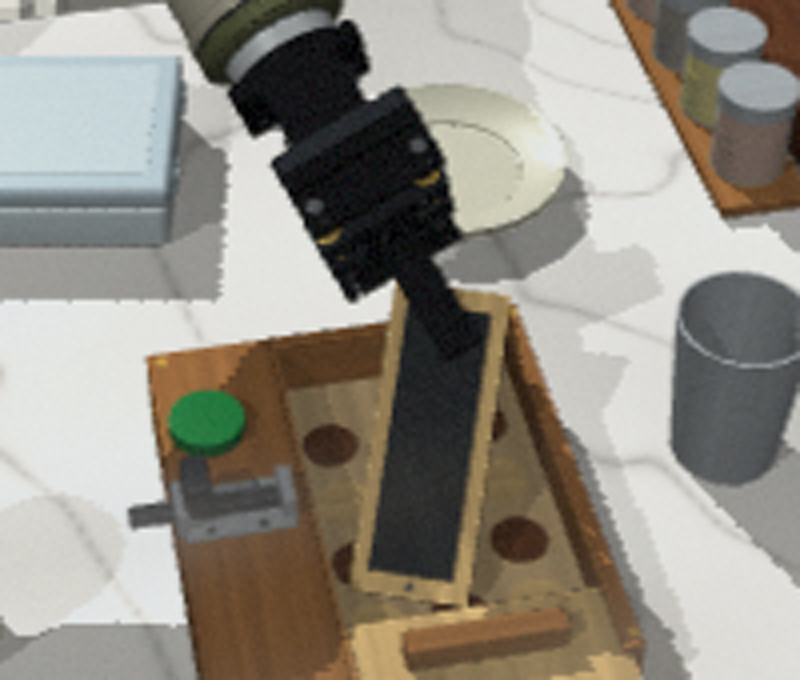

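About 9 mm above the floor. I'll shift slightly for side clearance when flat, then touch down slowly.

```bash
sed -i 's/place(-22,36,.034,.02)/place(-22,36,.029,.017)/' r12.py; python3 r12.py 0.005 4; python3 r12.py -0.002 8 | head -6; python3 -c "
from pl import *
p,R=place(-22,36,.029,.017)
for w in(.004,.087): print(clear(p,R,w))"
```

```text
t 28.0 pos [ 0.6099 -0.2003  0.1146] tip [ 0.6157 -0.2142  0.1067] F [-0.412   0.4077 -0.4646] w 0.0036 q [-1.0471  0.7348  0.9743  2.0617  0.9002  0.6395  0.5231]
tool axes rows x,y,z: [[-0.915, -0.174, -0.363], [0.216, 0.549, -0.807], [0.34, -0.818, -0.465]]
d_tool(now axes) [ 0.0076 -0.0013  0.0041] d_tool(goal axes) [ 0.0076 -0.0013  0.0042] rotvec deg [0.1426 0.1217 0.1752]
need 0.002186131430815975 0.06414248067437675
[0.0, 0.0, 0.0, 0.0019, -0.0003, 0.001]
[0.0, 0.0, 0.0, 0.0019, -0.0003, 0.001]
[0.0, 0.0, 0.0, 0.0019, -0.0003, 0.001]
[0.0, 0.0, 0.0, 0.0019, -0.0003, 0.001]
pred right-end bottom (case) [[0.033, -0.063, 0.0286], [-0.0227, -0.0407, 0.0287]]
t 28.0 pos [ 0.6099 -0.2003  0.1146] tip [ 0.6157 -0.2142  0.1067] F [-0.412   0.4077 -0.4646] w 0.0036 q [-1.0471  0.7348  0.9743  2.0617  0.9002  0.6395  0.5231]
tool axes rows x,y,z: [[-0.915, -0.174, -0.363], [0.216, 0.549, -0.807], [0.34, -0.818, -0.465]]
d_tool(now axes) [0.0101 0.0044 0.0074] d_tool(goal axes) [0.0101 0.0044 0.0074] rotvec deg [0.1426 0.1217 0.1752]
need 0.0016621381202600823 0.032071240337188375
[0.0, 0.0, 0.0, 0.0013, 0.0005, 0.0009]
[0.0, 0.0, 0.0, 0.0013, 0.0005, 0.0009]
[(0.0069, 'body', 'lw'), (0.0331, 'body', 'floor'), (0.0376, 'body', 'fw'), (0.0401, 'body', 'table')]
[(0.0069, 'body', 'lw'), (0.0156, 'f1', 'lw'), (0.0273, 'f1', 'floor'), (0.0276, 'f1', 'fw')]
```

send_rows(steps=[[0, 0, 0, 0.0019, -0.0003, 0.001, 1], [0, 0, 0, 0.0019, -0.0003, 0.001, 1], [0, 0, 0, 0.0019, -0.0003, 0.001, 1], [0, 0, 0, 0.0019, -0.0003, 0.001, 1], [0, 0, 0, 0.0007, 0.0016, 0.0009, 1], [0, 0, 0, 0.0007, 0.0016, 0.0009, 1], [0, 0, 0, 0.0007, 0.0016, 0.0009, 1], [0, 0, 0, 0.0004, 0.001, 0.0005, 1], [0, 0, 0, 0, 0, 0, 1], [0, 0, 0, 0, 0, 0, 1]])

```text
time: 29.0
ee_pos: [0.604, -0.2062, 0.1044]
eef_rot: [0.013, 0.855, -0.475, 0.206]
ft_force: [-0.2, 0.2, 0.7]
width: 0.0039
```

```bash
python3 r12.py 0 5
```

```text
t 29.0 pos [ 0.604  -0.2062  0.1044] tip [ 0.6097 -0.2201  0.0965] F [-0.1639  0.218   0.7185] w 0.0039 q [-1.0454  0.7582  0.9765  2.0792  0.9118  0.6115  0.4905]
tool axes rows x,y,z: [[-0.915, -0.174, -0.365], [0.218, 0.548, -0.808], [0.341, -0.818, -0.463]]
d_tool(now axes) [-0.0008 -0.0009 -0.001 ] d_tool(goal axes) [-0.0008 -0.0009 -0.001 ] rotvec deg [0.063  0.1592 0.1179]
need 0.0003174736100370035 0.041582305723173986
[0.0, 0.0, 0.0, -0.0002, -0.0002, -0.0002]
[0.0, 0.0, 0.0, -0.0002, -0.0002, -0.0002]
[0.0, 0.0, 0.0, -0.0002, -0.0002, -0.0002]
[0.0, 0.0, 0.0, -0.0002, -0.0002, -0.0002]
[0.0, 0.0, 0.0, -0.0002, -0.0002, -0.0002]
pred right-end bottom (case) [[0.0271, -0.069, 0.0185], [-0.0286, -0.0467, 0.0185]]
```

Contact is indicated (Fz went from -1.1 to +0.7 N). I'll open the jaws gradually so the lower finger lets the slate down.

send_rows(steps=[[0, 0, 0, 0, 0, 0, 0.9], [0, 0, 0, 0, 0, 0, 0.85], [0, 0, 0, 0, 0, 0, 0.75], [0, 0, 0, 0, 0, 0, 0.65], [0, 0, 0, 0, 0, 0, 0.55], [0, 0, 0, 0, 0, 0, 0.45], [0, 0, 0, 0, 0, 0, 0.35], [0, 0, 0, 0, 0, 0, 0.25], [0, 0, 0, 0, 0, 0, 0.15], [0, 0, 0, 0, 0, 0, 0.1]])

```text
time: 30.0
ee_pos: [0.6039, -0.2059, 0.104]
eef_rot: [0.013, 0.856, -0.475, 0.206]
ft_force: [0.3, -0.5, -0.2]
width: 0.0372
```

```bash
python3 r12.py 0 1; python3 -c "
from h import *
im,_=look('side',12); crop(im,240,440,170,340,4,'cs12')
im,_=look('top',12); crop(im,300,460,160,280,5,'ct12')"
```

```text
t 30.0 pos [ 0.6039 -0.2059  0.104 ] tip [ 0.6097 -0.2198  0.0961] F [ 0.3483 -0.5139 -0.2449] w 0.0372 q [-1.0451  0.7579  0.976   2.0795  0.9115  0.6105  0.4903]
tool axes rows x,y,z: [[-0.915, -0.174, -0.365], [0.217, 0.549, -0.807], [0.341, -0.817, -0.464]]
d_tool(now axes) [-0.0009 -0.0014 -0.0011] d_tool(goal axes) [-0.0009 -0.0014 -0.0011] rotvec deg [0.1411 0.1556 0.0956]
need 0.0019968408735838625 0.23078057204290126
[0.1, 0.2, 0.1, -0.0009, -0.0014, -0.0011]
pred right-end bottom (case) [[0.0271, -0.0686, 0.0179], [-0.0286, -0.0464, 0.0179]]
```

View pics/cs12.png

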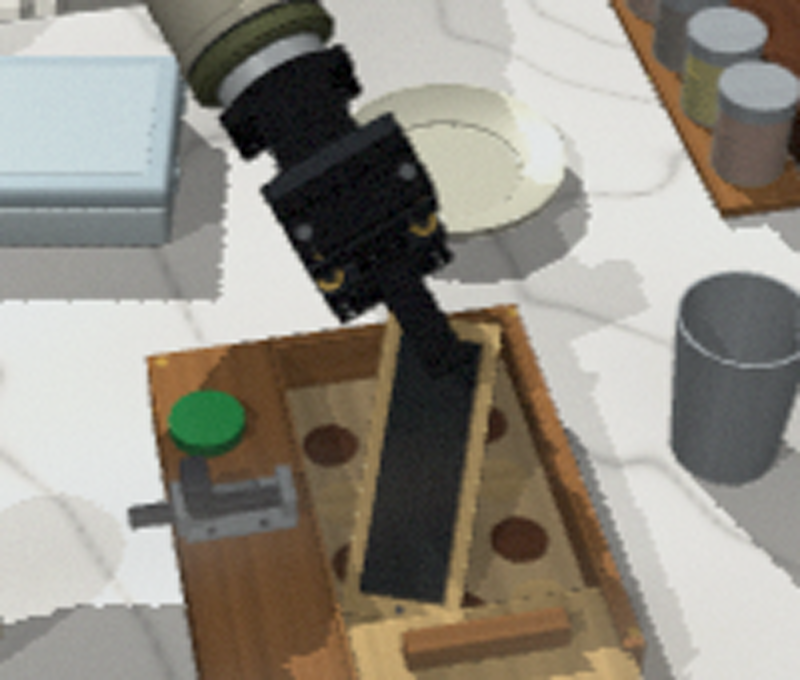

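View pics/ct12.png

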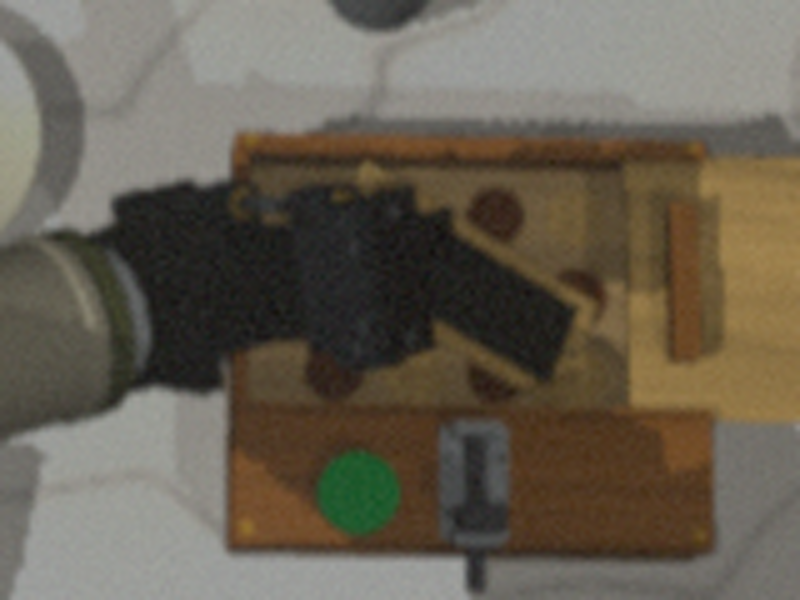

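The slate's right end rests on the floor and its left end on the lower finger. I'll open further.

send_rows(steps=[[0, 0, 0, 0, 0, 0, 0], [0, 0, 0, 0, 0, 0, -0.1], [0, 0, 0, 0, 0, 0, -0.2], [0, 0, 0, 0, 0, 0, -0.35], [0, 0, 0, 0, 0, 0, -0.5], [0, 0, 0, 0, 0, 0, -0.65], [0, 0, 0, 0, 0, 0, -0.8], [0, 0, 0, 0, 0, 0, -0.9], [0, 0, 0, 0, 0, 0, -1], [0, 0, 0, 0, 0, 0, -1]])

```text
time: 31.1
ee_pos: [0.6039, -0.2059, 0.104]
eef_rot: [0.013, 0.856, -0.475, 0.206]
ft_force: [0.7, -0.1, -0.7]
width: 0.0853
```

```bash
python3 r12.py 0 1; python3 -c "
from h import *
im,_=look('side',13); crop(im,240,440,170,340,4,'cs13')
im,_=look('top',13); crop(im,300,460,160,280,5,'ct13')"
```

```text
t 31.1 pos [ 0.6039 -0.2059  0.104 ] tip [ 0.6097 -0.2198  0.0961] F [ 0.7214 -0.1232 -0.6621] w 0.0853 q [-1.0452  0.7578  0.976   2.0795  0.9115  0.6105  0.4903]
tool axes rows x,y,z: [[-0.915, -0.174, -0.365], [0.217, 0.549, -0.807], [0.341, -0.817, -0.464]]
d_tool(now axes) [-0.0009 -0.0014 -0.0011] d_tool(goal axes) [-0.0009 -0.0014 -0.0011] rotvec deg [0.142  0.1559 0.095 ]
need 0.0019871862306880305 0.23125366333356925
[0.1, 0.2, 0.1, -0.0009, -0.0014, -0.0011]
pred right-end bottom (case) [[0.0271, -0.0686, 0.0179], [-0.0286, -0.0464, 0.018]]
```

View pics/cs13.png

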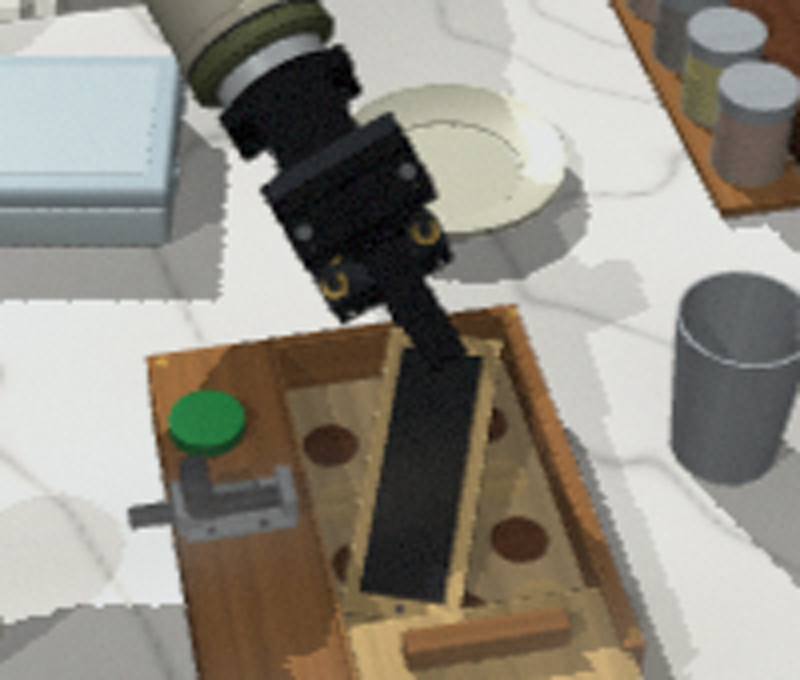

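View pics/ct13.png

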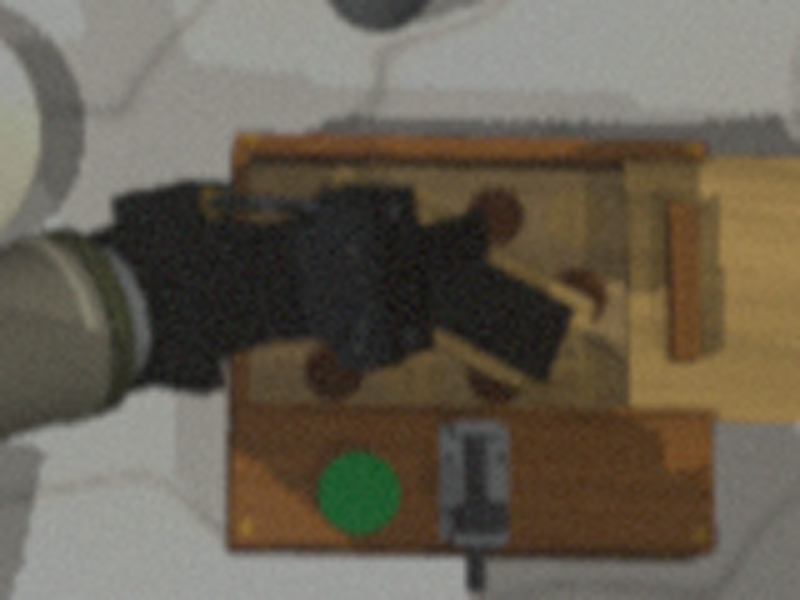

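The slate is now at about 20°, resting on the lower finger. I'll find a lower support pose before slipping the finger out.

```bash
cat > r13.py <<'E'
from pl import *
st=read_state(); p=st["ee_pos"]; R=Ro.from_quat(st["eef_rot"]); s=np.deg2rad(-22)
ax=np.array([-np.sin(s),np.cos(s),0]); lat=np.array([np.cos(s),np.sin(s),0]); re=C+[.029,.017,.0185]-.08*ax
def sang(p,R,w):
    F=samp((-.0095,.0095),(w/2+.001,w/2+.015),(-.05,.017),11); X=R.apply(F)+p-re; a=X@ax; l=X@lat; z=X[:,2]
    ang=np.arctan2(z,a); r=np.hypot(a,z); m=(r<.16)&(np.abs(l)<.03)&(a>0)
    if not m.any(): return None
    return np.rad2deg(np.where(m,ang,-9).max()), .16-np.where(m,r,9).min()
print('now',sang(p,R,.0855),clear(p,R,.0855)[:3])
h=np.cross(R.as_matrix()[:,2],[0,0,1]);h/=np.linalg.norm(h)
best=[]
for w in(.06,.085):
  for dth in (0,8,16,24,32):
    R2=Ro.from_rotvec(-h*np.deg2rad(dth))*R
    if R2.as_matrix()[2,2]>R.as_matrix()[2,2]: R2=Ro.from_rotvec(h*np.deg2rad(dth))*R
    for da in np.arange(-.02,.035,.005):
      for dz in np.arange(-.035,.03,.005):
        pp=p+da*ax+[0,0,dz]; sa=sang(pp,R2,w)
        if sa is None or sa[1]<.008 or sa[0]<0 or sa[0]>17: continue
        c=clear(pp,R2,w)
        if c[0][0]>.005: best.append((round(sa[0],1),w,dth,round(da,3),round(dz,3),round(sa[1],3),c[0], R.inv().apply(pp-p).round(4).tolist(),(R.inv()*R2).as_rotvec(degrees=True).round(1).tolist()))
best.sort(key=lambda b:b[0])
for b in best[:10]: print(b)
E
python3 r13.py
```

```text
now (np.float64(20.80665403389848), np.float64(0.029234270667927026)) [(0.0052, 'body', 'lw'), (0.0149, 'f1', 'lw'), (0.026, 'f1', 'floor')]
(np.float64(14.9), 0.085, 24, np.float64(0.01), np.float64(-0.015), np.float64(0.009), (0.0056, 'f1', 'lw'), [0.0004, 0.018, 0.0007], [-21.9, 9.9, -0.0])
(np.float64(15.1), 0.06, 16, np.float64(0.02), np.float64(-0.02), np.float64(0.012), (0.0061, 'f1', 'lw'), [-0.0028, 0.028, -0.0033], [-14.6, 6.6, -0.0])
(np.float64(15.1), 0.085, 32, np.float64(0.005), np.float64(-0.02), np.float64(0.011), (0.0074, 'f1', 'lw'), [0.0048, 0.0191, 0.0061], [-29.2, 13.2, -0.0])
(np.float64(15.4), 0.06, 8, np.float64(0.025), np.float64(-0.015), np.float64(0.01), (0.0052, 'f1', 'lw'), [-0.0071, 0.0269, -0.0088], [-7.3, 3.3, -0.0])
(np.float64(15.4), 0.06, 32, np.float64(0.015), np.float64(-0.03), np.float64(0.012), (0.0061, 'f1', 'lw'), [0.0034, 0.0331, 0.0045], [-29.2, 13.2, -0.0])
(np.float64(15.4), 0.085, 24, np.float64(0.005), np.float64(-0.02), np.float64(0.015), (0.0064, 'f1', 'lw'), [0.0048, 0.0191, 0.0061], [-21.9, 9.9, -0.0])
(np.float64(15.4), 0.085, 24, np.float64(0.01), np.float64(-0.01), np.float64(0.008), (0.0077, 'f1', 'lw'), [-0.0014, 0.014, -0.0017], [-21.9, 9.9, -0.0])
(np.float64(15.5), 0.06, 24, np.float64(0.02), np.float64(-0.02), np.float64(0.009), (0.0077, 'f1', 'lw'), [-0.0028, 0.028, -0.0033], [-21.9, 9.9, -0.0])
(np.float64(15.5), 0.06, 32, np.float64(0.015), np.float64(-0.025), np.float64(0.011), (0.0093, 'f1', 'lw'), [0.0016, 0.029, 0.0022], [-29.2, 13.2, -0.0])
(np.float64(15.7), 0.085, 16, np.float64(0.01), np.float64(-0.01), np.float64(0.013), (0.0069, 'f1', 'lw'), [-0.0014, 0.014, -0.0017], [-14.6, 6.6, -0.0])
```

send_rows(steps=[[-1.8, 0.8, 0, -0.0002, 0.0018, -0.0002, -1], [-1.8, 0.8, 0, 0.0002, 0.0018, -0.0002, -1], [-1.8, 0.8, 0, -0.0002, 0.0018, -0.0002, -1], [-1.8, 0.8, 0, -0.0002, 0.0018, -0.0002, -1], [-1.8, 0.8, 0, -0.0002, 0.0018, -0.0002, -1], [-1.8, 0.8, 0, -0.0002, 0.0018, -0.0002, -1], [-1.8, 0.8, 0, -0.0002, 0.0018, -0.0002, -1], [-1.8, 0.8, 0, -0.0002, 0.0015, -0.0002, -1], [0, 0, 0, 0, 0, 0, -1], [0, 0, 0, 0, 0, 0, -1]])

```text
time: 32.2
ee_pos: [0.6065, -0.1956, 0.0946]
eef_rot: [0.013, 0.92, -0.359, 0.156]
ft_force: [0.1, 0.7, -1.2]
width: 0.0868
```

```bash
python3 r13.py|head -1;python3 r12.py 0 1|head -2; python3 -c "
from h import *
im,_=look('side',14); crop(im,240,440,170,340,4,'cs14')"
```

```text
now (np.float64(15.744717095285532), np.float64(0.011714938496670796)) [(0.0061, 'f1', 'lw'), (0.0221, 'f1', 'floor'), (0.0293, 'body', 'lw')]
t 32.2 pos [ 0.6065 -0.1956  0.0946] tip [ 0.6112 -0.2069  0.0828] F [ 0.1306  0.7496 -1.2302] w 0.0868 q [-0.8318  0.5113  0.8186  2.0135  0.7103  0.6439  0.8632]
tool axes rows x,y,z: [[-0.951, -0.088, -0.297], [0.136, 0.742, -0.656], [0.278, -0.664, -0.694]]
```

View pics/cs14.png

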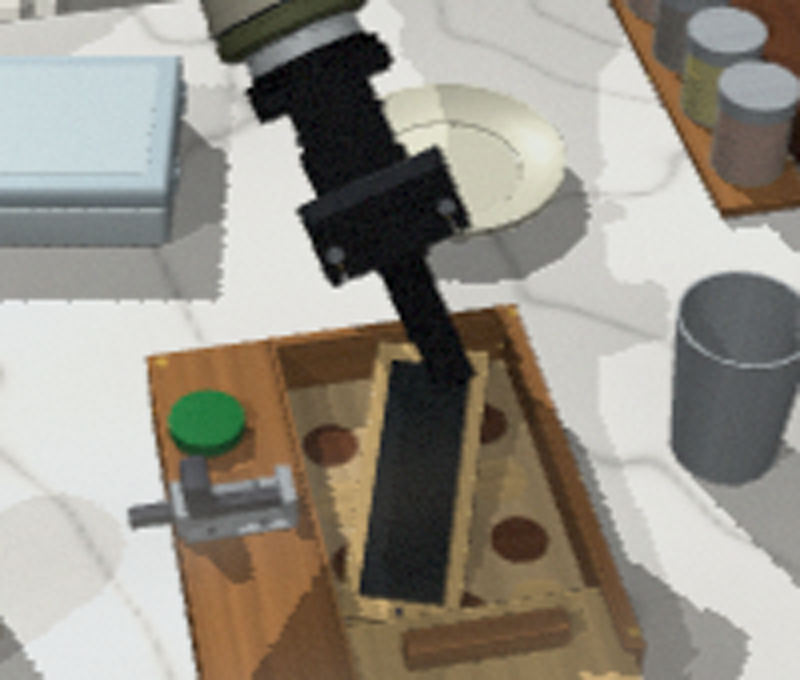

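Slate at about 16° with 12 mm of finger under it. I'll retreat along the tool axis.

send_rows(steps=[[0, 0, 0, 0, 0, -0.015, -1], [0, 0, 0, 0, 0, -0.025, -1], [0, 0, 0, 0, 0, -0.03, -1], [0, 0, 0, 0, 0, -0.03, -1], [0, 0, 0, 0, 0, -0.03, -1], [0, 0, 0, 0, 0, -0.02, -1], [0, 0, 0, 0, 0, -0.01, -1], [0, 0, 0, 0, 0, 0, -1], [0, 0, 0, 0, 0, 0, -1], [0, 0, 0, 0, 0, 0, -1]])

```text
time: 33.25
ee_pos: [0.5584, -0.0851, 0.2064]
eef_rot: [0.011, 0.918, -0.365, 0.155]
ft_force: [0.5, -0.1, -0.2]
width: 0.0869
```

```bash
python3 r12.py 0 1|head -2; python3 -c "
from h import *
im,_=look('side',15); crop(im,220,420,170,340,4,'cs15')
im,_=look('top',15); crop(im,300,460,160,280,5,'ct15')"
```

```text
t 33.25 pos [ 0.5584 -0.0851  0.2064] tip [ 0.5631 -0.0965  0.1947] F [ 0.4636 -0.1377 -0.1664] w 0.0869 q [-1.1579  0.2029  0.852   2.0162  0.7727  1.0744  0.815 ]
tool axes rows x,y,z: [[-0.952, -0.093, -0.292], [0.133, 0.733, -0.667], [0.276, -0.674, -0.685]]
```

View pics/cs15.png

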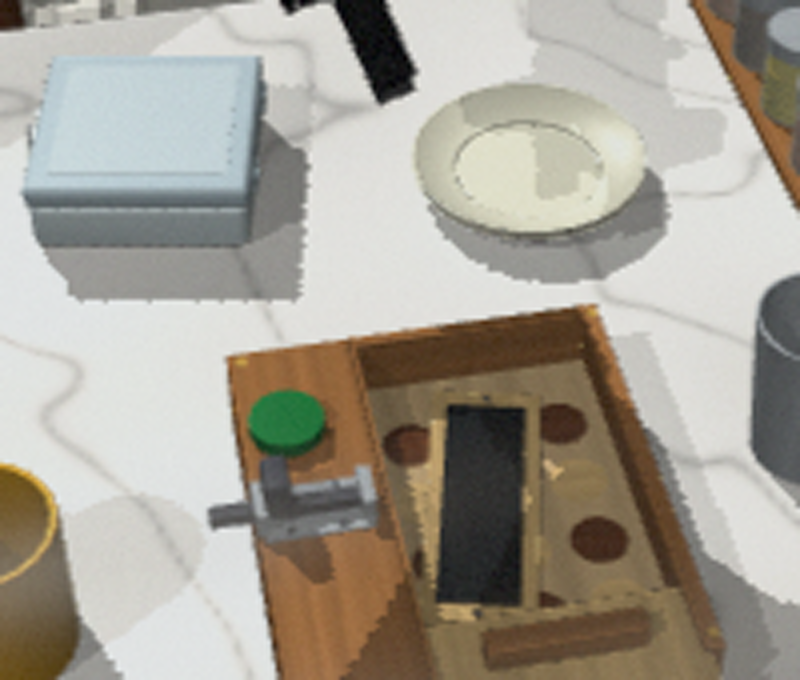

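View pics/ct15.png

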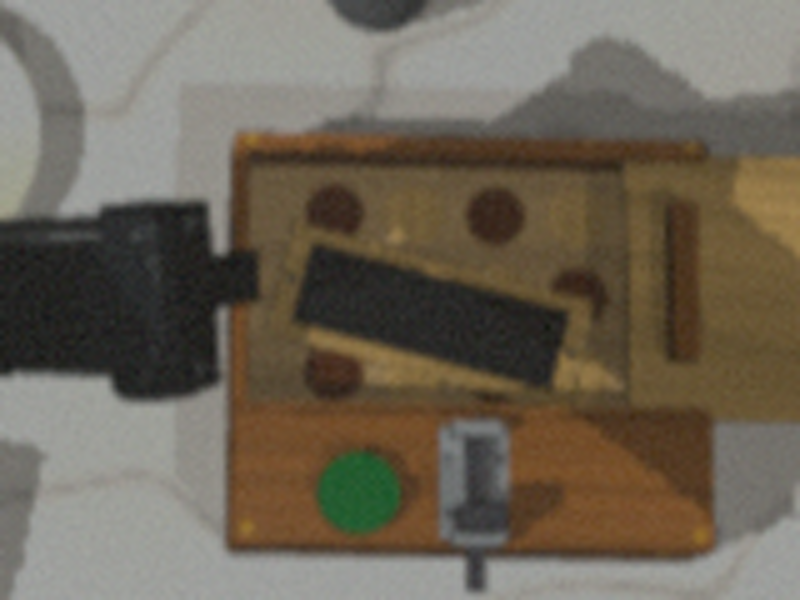

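The slate lies in the bay, writing side up, with its centre near (432,315) in the top crop. Checking its numbers.

```bash
python3 - <<'E'
from pl import *
for n in("top","side"):
    im,d=load(n,15); W=cloud(n,d)-C
    m=(im.max(-1)<50)&(W[...,0]>-.03)&(W[...,0]<.09)&(W[...,1]>-.085)&(W[...,1]<.11)&(W[...,2]<.05)&(W[...,2]>.005)
    k,l,st,c=cv2.connectedComponentsWithStats((m*255).astype(np.uint8)); i=1+np.argmax(st[1:,4]); P=W[l==i]
    A=np.c_[P[:,:2]-P[:,:2].mean(0),np.ones(len(P))]; f=np.linalg.lstsq(A,P[:,2],rcond=None)[0]
    print(n,st[i,4],'ctr(case)',P.mean(0),'slopes',f[:2],cv2.minAreaRect(P[:,:2].astype(np.float32)))
    F=(W[...,0]>.06)&(W[...,0]<.085)&(W[...,1]>-.05)&(W[...,1]<.02); print('floor z',np.median(W[F][:,2]))
for n in("top","side"):
    im,d=load(n,15);W=cloud(n,d); b=(W[...,2]>.058)&(W[...,2]<.075)&(W[...,0]>.55)&(W[...,0]<.64)&(W[...,1]<-.32)&(W[...,1]>-.4)
    print('batten',np.median(W[b],0)-C)
E
```

```text
top 745 ctr(case) [0.019  0.0181 0.0241] slopes [-0.0177  0.0088] ((0.018744194880127907, 0.018448662012815475), (0.1342068910598755, 0.04064464941620827), 75.35757446289062)
floor z 0.01988998843924006
side 818 ctr(case) [0.0177 0.0143 0.0224] slopes [-0.0039 -0.0005] ((0.017507784068584442, 0.01854647323489189), (0.13886111974716187, 0.04079065099358559), 75.38860321044922)
floor z 0.018327707814431438
batten [ 0.0312 -0.1013  0.0671]
batten [ 0.03   -0.1069  0.0654]
```

All checks are good: the slate centre is at case (0.018, 0.017), flat on the floor, and the batten at y -0.104 means the lid is about 189 mm open. Handing in.

```bash
python3 -c "
from h import *
print(read_state()['joint_vel'],close_job())"
```

```text
the job is handed in; nothing more can be done
[ 0.0033 -0.0031  0.0006 -0.0031  0.001   0.0038  0.0021] None
```

The slate is in the carrom case and the job is handed in at about 33 s of the 67 s allowed; the hand-in gave no verdict. I drew the bolt back to its stop and pushed the lid open to its stop. I then pushed the slate along its own axis until it stuck out about 47 mm past the table edge. I gripped that end with the tool horizontal and lowered the slate nose-first into the bay. The opening lower finger let the other end down to about 16° before I drew it out.

**Last checks:**
- **Slate:** it lies flat with the writing side up. Its centre is at about case (+18, +17) mm and its top about 3 to 4 mm above the measured bay floor. The two camera views agreed within about 4 mm, and the slopes were at most 0.018 rad.
- **Lid and bolt:** the batten sits at case y about -104 mm, so the lid is about 189 mm open. The bolt still sticks out past its outer guide, so it is still drawn.
- **Other things:** the plates, latch box and striker, and the parts of the mug and tumbler in view, looked unmoved. I did not re-measure them, and the powder bottle was outside that last close-up. The robot was clear of everything.

**Not measured:** the last drop of the slate's left end, from about 16°, was not timed. I estimated its centre at about 0.55 m/s, under the 0.8 m/s limit.

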